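# Load rinsed test plates into a carrier, hang it on the drop hook and blow it dry

### The job

The rinsed aluminium test plates are to be blown dry, but the air was left on and has set the drop hook swinging. Shut the air cock fully, bring the swinging hook to rest with a touch so that it hangs still on its own, slide every plate lying on the bench fully home into the wire-bailed carrier, one plate to a slot, and hang the loaded carrier by its bail in the crook of the hook; only then, with the carrier let go, turn the air cock fully open and leave the carrier hanging quietly. Never tip the carrier over, and leave the beaker, glass dish, timer and dark bottle where they stand.

Things in the scene. Friction and masses are not known exactly. Their poses are not given: they have to be found in the camera images.
- plate_a_c (a point): loose test plate of aluminium composite sheet, bare metal faces, 130 x 60 x 6 mm, 0.06 kg, flat on the bench at the start (2 or 3 of the three are present). This point is its centre; x along its length, y along its width, z normal to its face. Either end and either face may go first; pinch it across the 60 mm width about 25 mm from one end, the other end leads into the carrier
- plate_b_c (a point): loose test plate of aluminium composite sheet, bare metal faces, 130 x 60 x 6 mm, 0.06 kg, flat on the bench at the start (2 or 3 of the three are present). This point is its centre; x along its length, y along its width, z normal to its face. Either end and either face may go first; pinch it across the 60 mm width about 25 mm from one end, the other end leads into the carrier
- plate_c_c (a point): loose test plate of aluminium composite sheet, bare metal faces, 130 x 60 x 6 mm, 0.06 kg, flat on the bench at the start (2 or 3 of the three are present). This point is its centre; x along its length, y along its width, z normal to its face. Either end and either face may go first; pinch it across the 60 mm width about 25 mm from one end, the other end leads into the carrier
- carrier_tab (a point): centre of the black grip tab (22 x 10 x 40 mm in x, y, z; pinch it across y from above) on top of the loose plate carrier, a steel cassette of 0.55 kg that stands upright on the bench, 187 mm below this point. Carrier axes: z up, +x from its open front to its back stop, y across. Tab, bail and load balance: it hangs level from here
- carrier_slot (a point): where the centre of a plate lies when home in the lowest slot, 27 mm above the carrier's foot; the other three slots are 18, 36, 54 mm higher. Slot = a pair of ledges 3 thick, 15 free above, between cheeks 66 apart (flared at the mouth), 100 tall, that begin 19 mm in front (-x) of this point; tongues at y = 15 to 24 carry the plate 32 further out. A home plate sticks out 46 in front. Fill upward: upper plates block the fingers
- carrier_bail (a point): apex of the carrier's wire bail (8 mm round, centre line), 22 mm below the tab's centre. The bail stands across (in y) outside the cheeks, legs at y = +-39 mm, shoulders 15 mm below this apex; the arch is clear 65 mm down to the cheek tops, so the hook passes through it along x. When hung this point is about 9 mm above the hook's saddle point
- stand_pivot (a point): pivot of the drop hook, at the end of the boom of the blow-off stand, 335 mm above the bench; the stand is fixed but placed differently each time. Stand axes: x roughly away from the robot, y to its left, z up. Boom and column lie behind (x over -20 mm); in front of that only the hook. A blow bar runs along y 50 mm behind and 215 mm below this point
- hook (a joint): angle of the drop hook about the stand's x axis, rad: 0 = plumb, positive = swung to the stand's +y (left). It swings freely, at first 0.3 to 0.5 rad each way, about 1.5 full swings a second, and will not come to rest by itself in the time given
- hook_saddle (a point): lowest point of the crook of the hook, centre line of its 10 mm round bar, 0.15 kg; plumb it is 88 mm in front of and 120 mm below the pivot. The shank hangs 110 mm down from the pivot, the arm runs 62 mm forward (stand -x), dips 10 mm to this crook and rises to a tip 28 mm further forward and 26 mm higher. Bring the bail over the tip from the front, then lower it into the crook
- cock (a joint): angle of the quarter-turn air cock, rad: 0 = shut (lever points to the stand's -x, toward the robot, across the air line), 1.571 = open (lever points to the stand's +y, in line), a stop at each end; opening is clockwise from above. Found part open; stays where it is left; about 2 N at the lever's end moves it
- cock_axis (a point): point on the vertical turning axis of the cock's lever, at the lever's mid height (80 mm above the bench); x, y as the stand's axes. The brass body and air line (along y) reach up to 67 mm above the bench
- cock_grip (a point): point on the black sleeve of the cock's lever, 70 mm from the turning axis; the sleeve is 34 to 94 mm from the axis, 17 wide, 13 high; push it sideways with closed fingers or pinch it from above. Its x axis points from the lever's end toward the turning axis
- glass_beaker: small clear glass beaker, 60 mm across, 82 high; a bystander, to be left alone; origin at the centre of its underside
- petri_dish: small glass dish, 60 mm across, 12 high; a bystander, to be left alone; origin at the centre of its underside
- timer: grey bench timer, 70 x 59 x 33 mm; a bystander, to be left alone; origin at the centre of its underside
- dark_bottle: dark bottle with a clear cap, 48 mm across, 147 high; a bystander, to be left alone; origin at the centre of its underside

How it is judged:
By the outcome, as a careful person would: the job done as asked, in the order asked, and still so for the second after the job is handed in, with the robot touching nothing.
Of plate_a, plate_b, plate_c only 2 to 3 are there at a start; the rules pass over those that are not, and their reading is None.
At some moment in a run one of plate_a, plate_b, plate_c may be knocked a few centimetres aside while the robot is not near it.
It also fails if it takes over 210 s, if anything falls off the work surface, if the arm or the gripper's body presses on something with over 40 N, if the wrist force passes 120 N, or if a joint passes its speed limit or range.

### The arm

A 6-joint arm with a two-finger parallel gripper is mounted at the origin on a cart in front of the work surface, level with it; the furniture and walls round the work are solid. World frame = base frame: x ahead of the robot, y to its left, z up, the work surface at z = 0. Lengths are in m, angles in degrees, forces in N, time in s.
With the tool pointing down it reaches from about 0.375 to 0.9 m from the base axis. Payload 3.1 kg.
Tool frame: the origin (TCP) lies on the centre line of the jaws, within the pads' length; the fingertips stand 22 mm ahead of it and the grasp point (between the pads) lies 3 mm ahead of it; y points along the fingers, z is the direction in which the jaws open and shut, and the axes are right-handed (so a half turn about y gives the same grasp; the last joint's range is limited). The gripper opens to 87 mm and grips with 3 to 60 N. Pads are 19 mm wide; open, the fingers measure 117 mm over their backs; the gripper's body (75 mm by 190 mm) begins 51 mm behind the grasp point.
Start: joints at [63.57, 30.224, 82.088, -0, 67.689, -10.227], TCP at [0.174, 0.6, 0.245] pointing down, gripper open.
Joint ranges: [-176.69, 176.69], [-43.24, 126.21], [12.49, 139.97], [-82, 262], [0, 151.66], [-163.58, 163.58]. Speed limits (degrees/s): [159.86, 159.86, 180, 180, 180, 180].

### API

Orientations are given as a 3x3 rotation matrix whose columns are the frame's x, y, z axes.
In Python, from rig import bot gives the robot as it stands.
- The arm moves only by the tool jog_arm, never from a script. Its argument "motion" is one flat list of numbers, 6 for each row, row after row: the shift along the tool's x, y, z in mm, then the turn, a rotation vector about the tool's x, y, z in degrees. A call has 1 to 20 rows; each row is the pose to reach, as a shift and turn from the pose commanded when the call began, along the tool's axes at that moment; what a row does not reach only later rows make up. A row lasts 1/8 s, in which the tool goes at most 62.5 mm and 10.7 degrees, less where a joint would pass 70% of its speed; a pose out of reach is approached as far as the arm can. A call with a gripper value outside its range is refused whole. "gripper" is the opening, from 0 (shut) to 1 (fully open), set as the call begins (left out, the last holds). The fingers move at their own pace and stop on an object; the grip force is fixed at half the most. Time passes only in rows, so rows that repeat a pose let the fingers close. It gives the time, the measured TCP pose, the force and the opening at its end, in the units of the state.
- bot.read_state(): the state, without advancing time (a new reading comes with each control period).
- bot.capture(name): name is "scene" or "top" or "wrist"; returns (picture, depth): 420x560x3 uint8, red, green, blue; 420x560 float32, m along the optical axis (not along the pixel's ray), 0 where there is no reading.
- bot.get_calibration(name): a dict with "mtx" (3x3 intrinsics, pixels), "pose" (4x4, takes a point from camera to world coordinates); the wrist camera has in their place "hand_eye" (4x4, takes a point from camera to tool coordinates, whose origin is the TCP and whose axes are the tool frame's). Camera axes: x right, y up, looking along -z (the intrinsics and any distortion apply to the point x, -y, -z); pixel columns grow to the right and rows downward; lengths in m; the calibration is good to about 2 mm. A picture is of the moment at which its call begins: read the wrist's pose just before it. get_calibration takes no time and is no camera call.
- bot.hand_in(): hands the job in, once; it reports no verdict.
The state is a dict: "time_s": time; "joint_positions": joint angles; "qvel": joint speeds; "tau": joint torques, N m; "position": TCP position; "tcp_rot": TCP orientation; "force": force on the tool from outside, world axes, zero at the start; "moment": the same for the moment, N m; "opening": opening from 0.0 (shut) to 1.0 (fully open).
Only numpy, scipy, OpenCV 4.12 (cv2) and the standard library are available. Lean on these libraries where they do the work, as an engineer would, in place of code of your own. Each camera call takes 0.05 s, during which the arm holds its last target.

## Working session

There is one attempt and no reset: what is moved stays moved. The work goes in short steps, Python scripts to look and compute and a tool call to move; the robot and the scene stay as the last step left them, time stands still between calls to the robot, and variables do not carry over. Pictures are saved under pics/ and viewed, and the job is handed in when it is done.

Besides the shell and the picture viewer there is one more tool, called by a JSON object that holds its "name" and its "arguments", one argument or row to a line. jog_arm: Moves the arm, as the interface text tells. Its arguments: {"type":"object","properties":{"motion":{"type":"array","items":{"type":"number"}},"gripper":{"type":"number"}},"required":["motion"]}

```bash
ls; mkdir -p pics
python3 - <<'E'
from rig import bot
import cv2,numpy as np
print(bot.read_state())
for n in ("scene","top","wrist"):
    im,d=bot.capture(n); cv2.imwrite(f"pics/{n}0.png",im[:,:,::-1]); np.savez(f"pics/{n}0.npz",im=im,d=d)
    c=bot.get_calibration(n); print(n,{k:np.round(v,4).tolist() if not isinstance(v,str) else v for k,v in c.items()}, (d>0).mean())
E
```

```text
pics
{'time_s': 0.0, 'joint_positions': array([ 6.35700587e+01,  3.02772252e+01,  8.21557636e+01, -1.41506457e-03,
        6.76887158e+01, -1.02265525e+01]), 'qvel': array([ 7.93303223e-02, -6.93177162e-03, -1.42940703e-03,  3.09291044e-05,
        6.18413863e-02, -5.59248685e-02]), 'tau': array([-1.18197135e-03, -4.40045357e+01, -1.76589882e+01,  6.33806898e-02,
        5.83236536e-02, -1.63549607e-04]), 'position': array([0.17406838, 0.59956466, 0.2435937 ]), 'tcp_rot': array([[ 9.60279642e-01, -9.25003063e-04,  2.79037908e-01],
       [-2.79039216e-01, -1.91229729e-03,  9.60277803e-01],
       [-3.54656474e-04, -9.99997744e-01, -2.09445229e-03]]), 'force': array([-1.02378979, -0.16353531,  0.36222991]), 'moment': array([-0.0025851 ,  0.05709555, -0.00948338]), 'opening': 0.9988067346322611}
scene {'mtx': [[492.3296, 0.0, 277.0183], [0.0, 492.3296, 208.4693], [0.0, 0.0, 1.0]], 'pose': [[0.8876, 0.2217, -0.4037, -0.0068], [-0.4603, 0.4584, -0.7603, -1.1136], [0.0164, 0.8607, 0.5089, 0.9101], [0.0, 0.0, 0.0, 1.0]]} 0.9439710884353741
top {'mtx': [[430.7366, 0.0, 285.6467], [0.0, 430.7366, 209.7116], [0.0, 0.0, 1.0]], 'pose': [[0.0895, 0.9709, -0.2221, 0.2742], [-0.996, 0.0878, -0.0176, -0.0734], [0.0025, 0.2228, 0.9749, 1.5906], [0.0, 0.0, 0.0, 1.0]]} 0.9959438775510204
wrist {'mtx': [[292.4512, 0.0, 277.3461], [0.0, 292.4512, 203.8863], [0.0, 0.0, 1.0]], 'hand_eye': [[-0.0003, -0.9663, -0.2574, -0.0705], [-0.0008, 0.2574, -0.9663, -0.1388], [1.0, -0.0, -0.0009, 0.0003], [0.0, 0.0, 0.0, 1.0]]} 0.9720323129251701
```

View pics/scene0.png

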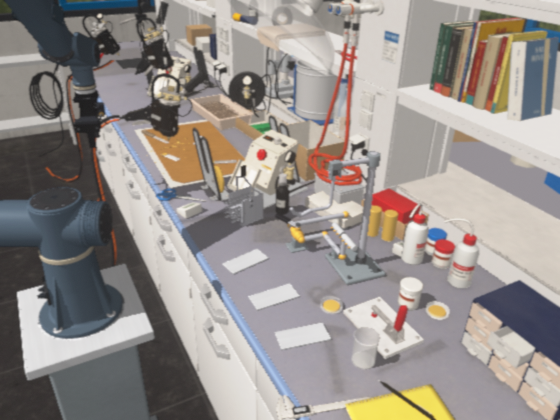

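View pics/top0.png

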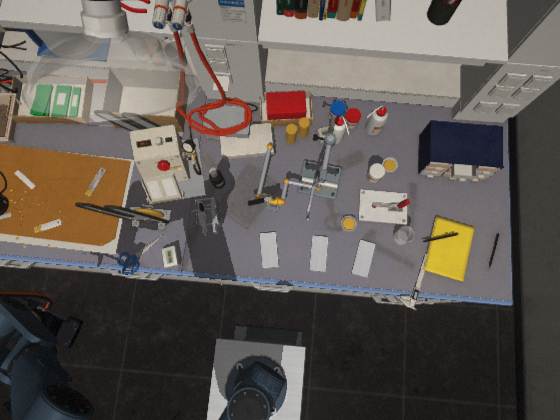

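View pics/wrist0.png

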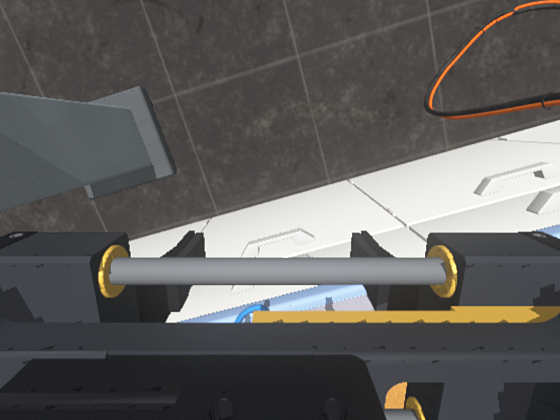

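```bash
cat > h.py <<'E'
import numpy as np,cv2
from rig import bot
def grab(n,tag):
    im,d=bot.capture(n); np.savez(f"pics/{n}{tag}.npz",im=im,d=d); return im,d
def load(n,tag):
    z=np.load(f"pics/{n}{tag}.npz"); return z['im'],z['d']
def pose(n,st=None):
    c=bot.get_calibration(n)
    if n!='wrist': return c['mtx'],c['pose']
    T=np.eye(4);T[:3,:3]=st['tcp_rot'];T[:3,3]=st['position']
    return c['mtx'],T@c['hand_eye']
def pix2w(n,u,v,d,st=None):
    K,P=pose(n,st); u=np.asarray(u,float);v=np.asarray(v,float)
    x=(u-K[0,2])/K[0,0]*d; y=(v-K[1,2])/K[1,1]*d
    p=np.stack([x,-y,-d*np.ones_like(x)],-1)
    return p@P[:3,:3].T+P[:3,3]
def onplane(n,u,v,z,st=None):
    K,P=pose(n,st); o=P[:3,3]; p=pix2w(n,u,v,1.0,st); r=p-o
    t=(z-o[2])/r[...,2]; return o+r*t[...,None]
def proj(n,p,st=None):
    K,P=pose(n,st); q=(np.asarray(p)-P[:3,3])@P[:3,:3]
    return np.stack([K[0,2]+K[0,0]*q[...,0]/-q[...,2],K[1,2]+K[1,1]*q[...,1]/q[...,2]],-1)
def crop(im,x0,y0,x1,y1,name,s=4):
    c=cv2.resize(im[y0:y1,x0:x1,::-1],None,fx=s,fy=s,interpolation=cv2.INTER_CUBIC); cv2.imwrite(f"pics/{name}.png",c)
E
python3 - <<'E'
from h import *
im,d=load('top','0'); crop(im,180,130,380,280,'c_top0')
im,d=load('scene','0'); crop(im,220,140,420,290,'c_sc0')
crop(im,180,150,330,260,'c_sc0b',5)
E
```

```text
(no output)
```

View pics/c_top0.png

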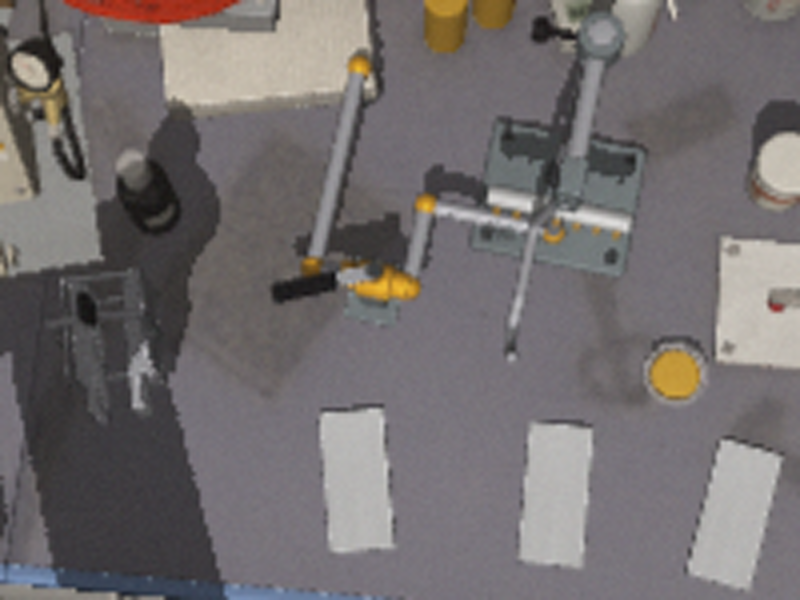

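View pics/c_sc0.png

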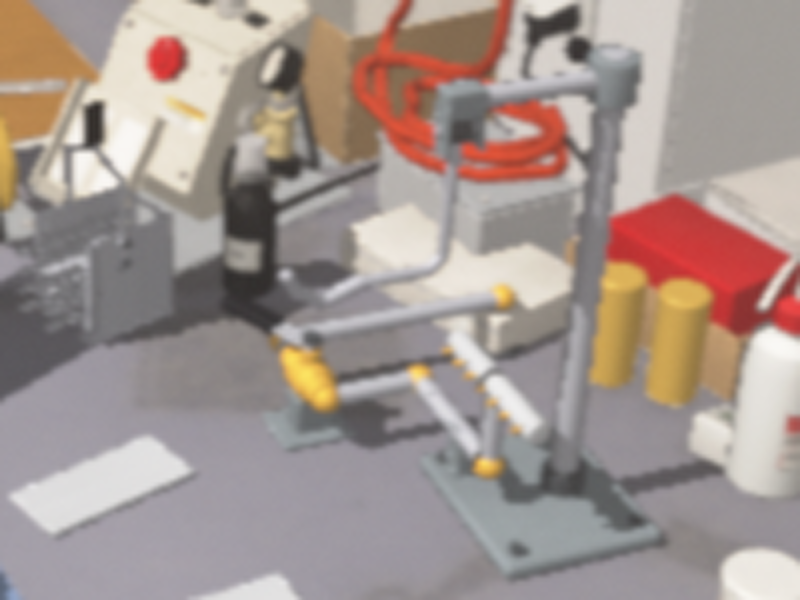

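View pics/c_sc0b.png

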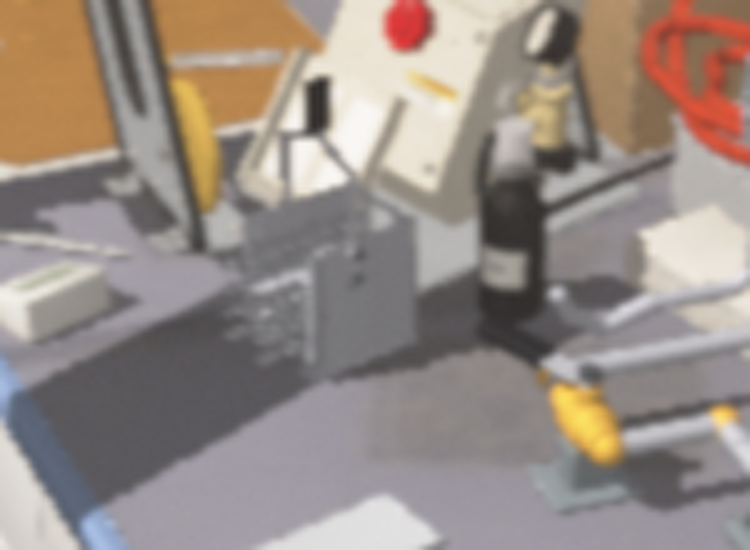

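Run:
```python
from h import *
im,d=load('top','0')
v,u=np.mgrid[0:420,0:560]
W=pix2w('top',u,v,d)
g=im.astype(int)
m=((W[...,2]>-0.005)&(W[...,2]<0.02)&(g.min(2)>150)&(W[...,0]<0.62)&(W[...,0]>0.3)&(abs(W[...,1])<0.45)).astype(np.uint8)
n,l,s,c=cv2.connectedComponentsWithStats(m)
for i in range(1,n):
    if s[i,4]>100:
        vv,uu=np.where(l==i); P=onplane('top',uu,vv,0.006); r=cv2.minAreaRect((P[:,:2]*1000).astype(np.float32)); print('plate',c[i],s[i,4],r,W[vv,uu,2].mean())
# 3D listing of things near tab
print('bench z',np.median(W[230:260,300:305,2]), W[240,270],W[250,230])
# tab dark: crop carrier
def cl(name,mask):
    P=W[mask]; 
    if len(P): print(name,len(P),P.mean(0).round(4),P.min(0).round(3),P.max(0).round(3))
box=(W[...,1]>0.1)&(W[...,1]<0.4)&(W[...,0]>0.35)&(W[...,0]<0.75)
for a,b in((.08,.13),(.13,.16),(.16,.175),(.175,.215),(.195,.22)):
    cl((a,b),box&(W[...,2]>a)&(W[...,2]<b))
# print heightmap region
np.set_printoptions(linewidth=250)
print((W[192:240:2,188:226:1,2]*1000).round().astype(int))
```

```text
plate [268.58439201 249.69147005] 551 ((479.31231689453125, 4.476764678955078), (128.50994873046875, 58.3850212097168), 10.576620101928711) 0.006795217668661909
plate [318.49171271 253.27624309] 543 ((483.006591796875, -180.23655700683594), (57.802284240722656, 128.3462677001953), 89.37770080566406) 0.006720478403766424
plate [363.25729927 258.27554745] 548 ((479.1087646484375, -345.8410339355469), (57.92475509643555, 127.88572692871094), 78.72798156738281) 0.006606074299024979
bench z 0.001289592929154093 [0.51499332 0.00262563 0.00670916] [0.46511147 0.14662081 0.00262045]
(0.08, 0.13) 585 [0.6708 0.2908 0.0967] [0.509 0.188 0.08 ] [0.749 0.4   0.13 ]
(0.13, 0.16) 168 [0.6912 0.2924 0.1472] [0.566 0.192 0.13 ] [0.75 0.4  0.16]
(0.16, 0.175) 64 [0.6686 0.3272 0.1664] [0.568 0.213 0.16 ] [0.737 0.398 0.174]
(0.175, 0.215) 37 [0.5932 0.2493 0.1967] [0.567 0.227 0.175] [0.733 0.393 0.212]
(0.195, 0.22) 25 [0.5766 0.2329 0.2057] [0.567 0.227 0.197] [0.586 0.239 0.215]
[[   8    5    0    7    5    7    1    8   12    0   10    7    5    7    6   15    4   -1    7   -1    5   -1   -6    
[... 3812 characters left out ...]
  88   82   78   37   25    1   -6    9    6    5    0    4   63   62   43   21    3   -3    2    7    2    4    0    3]
 [   5    1    0    8    5   -1   -7    1    2    1    3    0    0   -4   -1    2   48   46   25    0   -4    5    4   10    3    6    2   29   -5    0    2   -1    6    3    2    0   -1    5]
 [   2    0    1   -5   -2   -1    0    1   -2    1    2    3   -6    8    2    1    6    3    5    5   -2    2    0    1    3    8   -4    1    6    3   -2   -1    5    4    0    0    1    1]
 [   2    6   -2   -1   -4   -1   -3   12    3    8   -3   -3    7    8   -4    5    0   -2    2    6   -4    0   -2   -4    1    3    2    1   -6   -1    0    4   -4    1   -2    3   -5   -1]]
```

Run:
```python
from h import *
np.set_printoptions(linewidth=250,suppress=True,precision=4)
im,d=load('top','0')
v,u=np.mgrid[0:420,0:560]
for n in ('top','scene'):
    im,d=load(n,'0'); W=pix2w(n,u,v,d); ok=d>0
    b=ok&(W[...,0]>.45)&(W[...,0]<1.0)&(W[...,1]>-.35)&(W[...,1]<.1)
    # boom / column
    m=b&(W[...,2]>.31)&(W[...,2]<.42); P=W[m]
    print(n,'boom',len(P)); 
    k=np.argsort(P[:,0]); print(P[k][::max(1,len(P)//25)])
    # blow bar white
    g=im.astype(int); m=b&(W[...,2]>.10)&(W[...,2]<.15)&(g.min(2)>150); P=W[m];print('bar',len(P));print(P[np.argsort(P[:,1])][::max(1,len(P)//15)])
```

```text
top boom 401
[[ 0.6555 -0.1461  0.3457]
 [ 0.6592 -0.1476  0.3233]
 [ 0.6615 -0.1469  0.3672]
 [ 0.6677 -0.1581  0.3705]
 [ 0.6761 -0.1581  0.3636]
 [ 0.6832 -0.1541  0.3697]
 [ 0.6924 -0.1483  0.3594]
 [ 0.7022 -0.1557  0.3696]
 [ 0.7113 -0.1529  0.3609]
 [ 0.7211 -0.1493  0.3591]
 [ 0.7309 -0.1517  0.3591]
 [ 0.7395 -0.1509  0.3617]
 [ 0.7507 -0.1623  0.3604]
 [ 0.7606 -0.1588  0.3589]
 [ 0.7685 -0.1586  0.3553]
 [ 0.7711 -0.174   0.3522]
 [ 0.7741 -0.1653  0.3751]
 [ 0.7767 -0.1591  0.3752]
 [ 0.7808 -0.1738  0.3764]
 [ 0.7835 -0.1684  0.3685]
 [ 0.7852 -0.1388  0.3578]
 [ 0.7869 -0.1138  0.3641]
 [ 0.7896 -0.1225  0.3673]
 [ 0.7926 -0.1765  0.372 ]
 [ 0.7968 -0.1579  0.3732]
 [ 0.8018 -0.1639  0.3705]]
bar 184
[[ 0.9844 -0.3492  0.1288]
 [ 0.9757 -0.3422  0.1291]
 [ 0.9941 -0.3338  0.1306]
 [ 0.9334 -0.2238  0.1291]
 [ 0.9263 -0.2173  0.1261]
 [ 0.7066 -0.2136  0.1225]
 [ 0.9306 -0.21    0.1238]
 [ 0.708  -0.2058  0.1281]
 [ 0.926  -0.202   0.1325]
 [ 0.7137 -0.198   0.1312]
 [ 0.7177 -0.191   0.1279]
 [ 0.7169 -0.177   0.1264]
 [ 0.716  -0.1561  0.123 ]
 [ 0.7257 -0.1229  0.1302
[... 515 characters left out ...]
0.177   0.3598]
 [ 0.7756 -0.1787  0.3571]
 [ 0.7779 -0.1646  0.3208]
 [ 0.7799 -0.1831  0.3493]
 [ 0.7821 -0.1844  0.3727]
 [ 0.7845 -0.1823  0.3451]
 [ 0.7868 -0.1738  0.3733]
 [ 0.7895 -0.1701  0.3741]
 [ 0.7936 -0.182   0.352 ]
 [ 0.8013 -0.1215  0.3582]]
bar 560
[[ 0.9845 -0.3494  0.1288]
 [ 0.9796 -0.3352  0.1006]
 [ 0.9412 -0.2389  0.1264]
 [ 0.9358 -0.2334  0.1213]
 [ 0.9244 -0.2294  0.1009]
 [ 0.9208 -0.2243  0.1025]
 [ 0.9245 -0.2188  0.1265]
 [ 0.9217 -0.2137  0.1243]
 [ 0.7177 -0.2066  0.1313]
 [ 0.7071 -0.1992  0.1197]
 [ 0.9291 -0.1891  0.1151]
 [ 0.7788 -0.1722  0.1163]
 [ 0.7151 -0.1656  0.131 ]
 [ 0.7172 -0.1482  0.1234]
 [ 0.7205 -0.1217  0.1278]
 [ 0.7229 -0.097   0.1234]]
```

Run:
```python
from h import *
im,d=load('top','0'); crop(im,265,130,350,215,'c1',7)
im,d=load('scene','0'); crop(im,280,150,390,260,'c2',6)
```

```text
(no output)
```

View pics/c1.png

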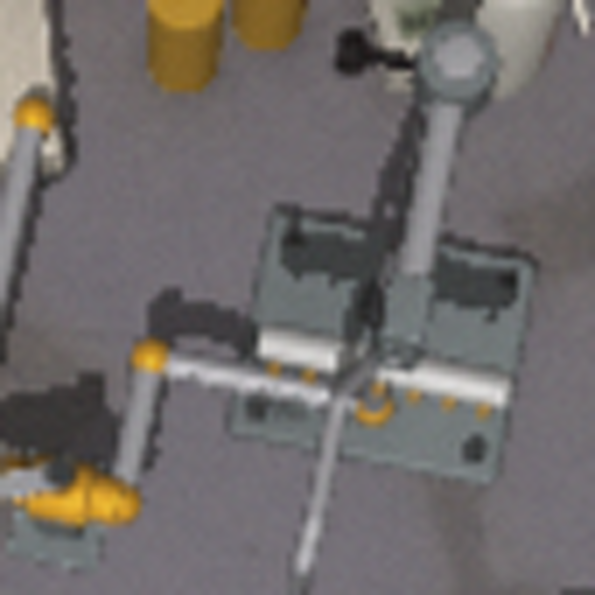

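View pics/c2.png

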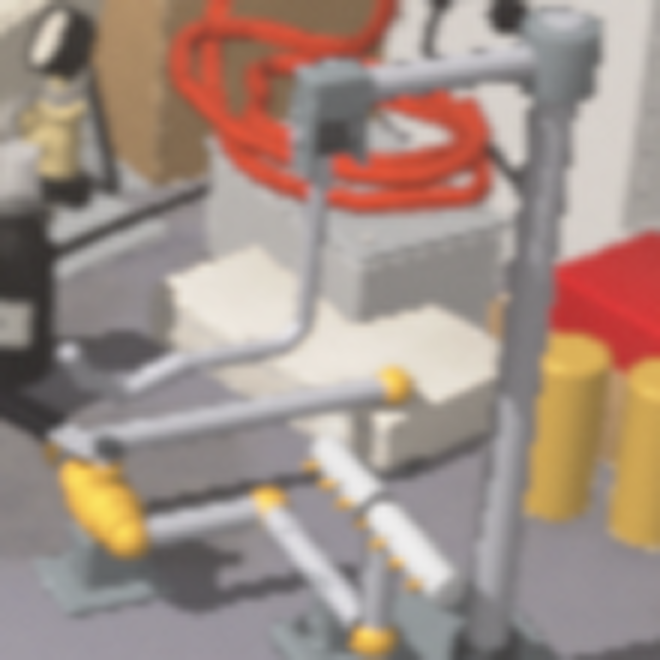

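Run:
```python
from h import *
np.set_printoptions(linewidth=250,suppress=True,precision=4)
v,u=np.mgrid[0:420,0:560]
def fit(P):
    vx,vy,x,y=cv2.fitLine(P[:,:2].astype(np.float32),cv2.DIST_HUBER,0,1e-4,1e-4).ravel(); return vx,vy,x,y,np.degrees(np.arctan2(vy,vx))
for n in ('top','scene'):
    im,d=load(n,'0'); W=pix2w(n,u,v,d); g=im.astype(int)
    m=(W[...,2]>.112)&(W[...,2]<.138)&(g.min(2)>140)&(abs(W[...,0]-.715)<.02)&(W[...,1]>-.24)&(W[...,1]<-.08)
    P=W[m]; print(n,'bar',len(P),fit(P),P.mean(0),P[:,1].min(),P[:,1].max())
    m=(W[...,2]>.335)&(W[...,2]<.375)&(W[...,0]>.69)&(W[...,0]<.765)&(abs(W[...,1]+.157)<.03); P=W[m]; print('boom',len(P),fit(P),P.mean(0))
    m=(W[...,2]>.30)&(W[...,2]<.375)&(W[...,0]>.64)&(W[...,0]<.688)&(abs(W[...,1]+.157)<.05); P=W[m]; print('block',len(P),P.mean(0),np.percentile(P,[3,97],axis=0))
    # base plate teal
    h=cv2.cvtColor(im,cv2.COLOR_RGB2HSV); m=(abs(W[...,2]-.008)<.012)&(h[...,0]>75)&(h[...,0]<105)&(h[...,1]>20)&(W[...,0]>.6)&(W[...,0]<.85)&(W[...,1]>-.3)&(W[...,1]<-.05)
    vv,uu=np.where(m); P=onplane(n,uu,vv,.008); print('base',len(P),cv2.minAreaRect((P[:,:2]*1000).astype(np.float32)))
    # yellow
    m=(h[...,0]>14)&(h[...,0]<28)&(h[...,1]>170)&(W[...,0]>.55)&(W[...,0]<.7)&(W[...,1]>-.1)&(W[...,1]<.1)
    nn,l,s,c=cv2.connectedComponentsWithStats(m.astype(np.uint8))
    for i in range(1,nn):
        if s[i,4]>8: P=W[l==i]; print('yellow',c[i],s[i,4],P.mean(0),P.min(0),P.max(0))
    m=(g.max(2)<70)&(W[...,0]>.5)&(W[...,0]<.72)&(W[...,1]>-.02)&(W[...,1]<.15)&(W[...,2]>.06)&(W[...,2]<.1)
    P=W[m]; print('sleeve',len(P),fit(P) if len(P)>3 else '',P.mean(0),P.min(0),P.max(0))
```

```text
top bar 104 (np.float32(0.12857977), np.float32(0.99169916), np.float32(0.7168811), np.float32(-0.15940617), np.float32(82.612465)) [ 0.7169 -0.1594  0.1284] -0.2197912360409603 -0.09441103204463705
boom 125 (np.float32(0.9923858), np.float32(-0.123168245), np.float32(0.7272469), np.float32(-0.15716448), np.float32(-7.0749865)) [ 0.7272 -0.1572  0.3619]
block 91 [ 0.6687 -0.1504  0.3598] [[ 0.6573 -0.1602  0.3306]
 [ 0.6861 -0.1408  0.3706]]
base 30 ((762.656005859375, -172.543212890625), (119.40618896484375, 117.57221984863281), 8.520411491394043)
yellow [257.4615 196.1538] 13 [0.6646 0.0618 0.0593] [0.658  0.0557 0.0558] [0.6701 0.0678 0.0622]
yellow [277.0986 201.0141] 71 [ 0.6522 -0.0118  0.0621] [ 0.6418 -0.0372  0.0516] [0.6667 0.0179 0.0718]
sleeve 85 (np.float32(0.32046637), np.float32(-0.9472599), np.float32(0.63909495), np.float32(0.06132756), np.float32(-71.30887)) [0.6407 0.0587 0.0872] [ 0.6244 -0.0006  0.0775] [0.6656 0.0917 0.0944]
scene bar 218 (np.float32(0.10620406), np.float32(0.99434435), np.float32(0.7146578), np.float32(-0.17999175), np.float32(83.90345)) [ 0.7172 -0.1641  0.1264] -0.22420868535628902 -0.09582928499263144
boom 149 (np.float32(0.99402595), np.float32(-0.109144144), np.float32(0.72731394), np.float32(-0.16352203), np.float32(-6.2659817)) [ 0.7273 -0.1635  0.3585]
block 247 [ 0.6705 -0.1572  0.3438] [[ 0.6572 -0.1648  0.3061]
 [ 0.6868 -0.1445  0.3676]]
base 0 ((0.0, 0.0), (0.0, 0.0), 0.0)
sleeve 64 (np.float32(0.3403643), np.float32(-0.94029367), np.float32(0.6377576), np.float32(0.060627945), np.float32(-70.10093)) [0.6367 0.065  0.0848] [0.625  0.0395 0.0761] [0.6523 0.0889 0.0919]
```

```bash
cat >> h.py <<'E'
import json,os
def getcmd(): return json.load(open('cmd.json'))
def plan(*ts, save=True):
    """ts: (x,y,z,yawdeg) tool-down targets in world (m). prints rows in mm/deg rel to current cmd"""
    x,y,z,w=getcmd(); c,s=np.cos(np.radians(w)),np.sin(np.radians(w))
    R=np.array([[c,0,-s],[s,0,c],[0,-1,0]])
    prev=np.array([x,y,z])
    for t in ts:
        t=list(t)+[w]*(4-len(t)); p=np.array(t[:3])
        dv=R.T@(p-np.array([x,y,z]))*1000
        print('shift',dv.round(1).tolist(),'ry',round(-(t[3]-w),1),'rows>=',int(np.ceil(np.linalg.norm(p-prev)*1000/62.5))); prev=p
    if save: json.dump(list(map(float,t)),open('cmd.json','w'))
def A(p): # stand coords -> world
    c,s=np.cos(np.radians(-7)),np.sin(np.radians(-7)); return np.array([[c,-s],[s,c]])@np.asarray(p)
def st():
    s=bot.read_state(); R=s['tcp_rot']; print('t',round(s['time_s'],2),'p',s['position'].round(4),'yaw',round(np.degrees(np.arctan2(R[1,0],R[0,0])),2),'tilt',R[2].round(3),'f',s['force'].round(1),'m',s['moment'].round(2),'op',round(s['opening'],3),'j',s['joint_positions'].round(0)); return s
E
echo '[0.174,0.6,0.245,-16.2]' > cmd.json
python3 - <<'E'
from h import *
v,u=np.mgrid[0:420,0:560]
im,d=load('top','0'); W=pix2w('top',u,v,d)
for y0 in np.arange(-.4,.65,.05):
    m=(abs(W[...,1]-y0-.025)<.025)&(d>0); print(round(y0,2),[int(1000*np.max(W[...,2][m&(abs(W[...,0]-x0-.025)<.025)],initial=-1)) for x0 in np.arange(.1,.9,.05)])
plan((.45,.35,.30),(.66,.0,.30,-7))
E
```

```text
-0.4 [-815, -807, -821, -815, -816, 13, 14, 16, 17, 11, 27, 49, 20, 82, 85, 12]
-0.35 [-820, -809, -821, -814, -821, 9, 16, 15, 15, 13, 19, 22, 20, 77, 77, 11]
-0.3 [-810, -820, -822, -818, -814, 9, 13, 10, 10, 17, 15, 10, 10, 10, 11, 10]
-0.25 [-810, -813, -821, -819, -805, 11, 14, 12, 13, 8, 13, 124, 135, 22, 24, 210]
-0.2 [7, 0, -819, -813, -822, 11, 14, 16, 16, 15, 13, 371, 369, 380, 373, 9]
-0.15 [10, 0, -815, -805, -821, 10, 10, 11, 11, 249, 236, 371, 366, 375, 29, 7]
-0.1 [10, -1, -817, -818, -89, 10, 12, 8, 9, 10, 9, 10, 131, 19, 23, 9]
-0.05 [329, 5, -817, -817, -87, 8, 18, 14, 13, 13, 70, 92, 67, 10, 9, 14]
-0.0 [306, 0, -815, -815, -88, 13, 14, 18, 16, 9, 94, 94, 63, 67, 66, 67]
0.05 [10, 2, -819, -811, -92, 13, 10, 10, 11, 11, 93, 85, 66, 63, 56, 49]
0.1 [9, 3, -819, -818, -813, 9, 13, 10, 11, 10, 9, 11, 14, 10, 49, 143]
0.15 [7, 1, -819, -818, -813, 10, 10, 12, 72, 157, 11, 11, 92, 11, 45, 146]
0.2 [-815, -819, -822, -820, -820, 9, 11, 13, 87, 215, 105, 92, 652, 652, 645, 610]
0.25 [-820, -820, -815, -813, -815, 8, 11, 11, 105, 170, 106, 690, 694, 694, 681, 652]
0.3 [820, -819, -821, -819, -815, 36, 39, 38, 11, 12, 687, 712, 714, 712, 696, 672]
0.35 [753, -818, -822, -812, -812, 34, 36, 38, 25, 91, 693, 721, 725, 721, 707, 735]
0.4 [714, 607, -810, -813, -813, 11, 13, 14, 118, 120, 698, 723, 725, 723, 708, 743]
0.45 [672, 620, -820, -818, 15, 19, 16, 14, 198, 198, 697, 720, 723, 720, 704, 719]
0.5 [621, 609, 594, -819, 13, 18, 18, 10, 206, 205, 12, 706, 710, 710, 693, 667]
0.55 [572, 582, 586, -815, -85, 12, 11, 14, 198, 197, 15, 668, 689, 686, 675, 639]
0.6 [-819, 250, 540, -817, -90, 9, 16, 15, 205, 202, 17, 13, 638, 614, 9, 132]
shift [334.8, -55.0, -163.1] ry -0.0 rows>= 7
shift [634.1, -55.0, -440.6] ry -9.2 rows>= 7
```

{"name": "jog_arm", "arguments": {
  "motion": [335,-55,-163,0,0,0,335,-55,-163,0,0,0,335,-55,-163,0,0,0,335,-55,-163,0,0,0,335,-55,-163,0,0,0,335,-55,-163,0,0,0,335,-55,-163,0,0,0,634,-55,-441,0,-9.2,0,634,-55,-441,0,-9.2,0,634,-55,-441,0,-9.2,0,634,-55,-441,0,-9.2,0,634,-55,-441,0,-9.2,0,634,-55,-441,0,-9.2,0,634,-55,-441,0,-9.2,0,634,-55,-441,0,-9.2,0,634,-55,-441,0,-9.2,0],
  "gripper": 0
}}

```text
time_s: 2.15
position: [0.6591, 0.0015, 0.2989]
tcp_rot: [[0.993, -0.002, 0.121], [-0.121, 0.001, 0.993], [-0.002, -1.0, 0.001]]
force: [-0.5, -0.9, -0.5]
opening: 0.003
```

Run:
```python
from h import *
s=st(); np.save('pics/w1st.npy',s,allow_pickle=True)
im,d=grab('wrist','1'); cv2.imwrite('pics/w1.png',im[:,:,::-1])
```

```text
t 2.15 p [0.6591 0.0015 0.2989] yaw -6.94 tilt [-0.002 -1.     0.001] f [-0.5 -0.9 -0.5] m [ 0.05 -0.   -0.01] op 0.003 j [-10.  30.  73.   0.  77. -93.]
```

View pics/w1.png

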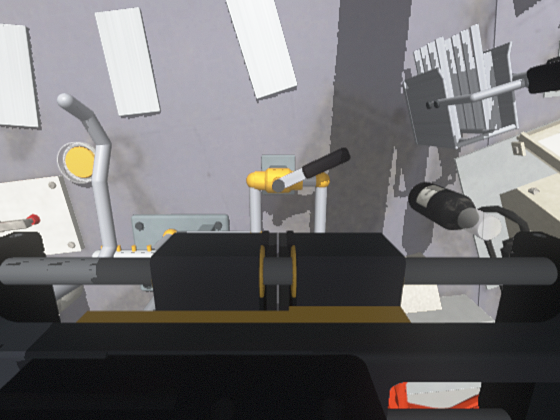

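Run:
```python
from h import *
np.set_printoptions(suppress=True,precision=4)
s=np.load('pics/w1st.npy',allow_pickle=True).item(); im,d=load('wrist','1')
v,u=np.mgrid[0:420,0:560]; W=pix2w('wrist',u,v,d,s)
print('hub',onplane('wrist',279,186,.087,s), W[186,279])
m=(im.max(2)<70)&(u>295)&(u<360)&(v>140)&(v<185); vv,uu=np.where(m); P=onplane('wrist',uu,vv,.084,s)
print(len(P),'z',np.median(W[m][:,2]),P.mean(0)); print(cv2.minAreaRect((P[:,:2]*1000).astype(np.float32)))
Rv=cv2.minAreaRect((P[:,:2]*1000).astype(np.float32))
hub=onplane('wrist',279,186,.087,s); dd=P.mean(0)-hub; print('dir',dd, np.linalg.norm(dd[:2]))
L=A(np.zeros(2)); c,s_=np.cos(np.radians(-7)),np.sin(np.radians(-7)); X=np.array([c,s_]);Y=np.array([-s_,c])
print('phi',np.arctan2(dd[:2]@Y,-dd[:2]@X))
m=(im[...,0]>180)&(im[...,1]>120)&(im[...,2]<60)&(v>150)&(v<200)&(u>240)&(u<335); print('yellow',W[m].min(0),W[m].max(0))
```

```text
hub [0.6594 0.0043 0.087 ] [0.6593 0.0043 0.0873]
665 z 0.08467380989468731 [0.6381 0.0646 0.084 ]
((638.5509033203125, 63.844539642333984), (17.47882080078125, 58.80876922607422), 19.00971031188965)
dir [-0.0213  0.0603 -0.003 ] 0.06394778905153675
phi 1.1083809300350544
yellow [0.6652 0.0578 0.0571] [0.6713 0.0689 0.0582]
```

Run:
```python
from h import *
np.set_printoptions(suppress=True,precision=4)
s=np.load('pics/w1st.npy',allow_pickle=True).item(); im,d=load('wrist','1')
v,u=np.mgrid[0:420,0:560]; W=pix2w('wrist',u,v,d,s)
for n,WW,m in(('w',W,(u>405)&(u<485)&(v>180)&(v<235)&(W[...,2]>.05)&(W[...,2]<.2)),):
    P=WW[m]; print(P.mean(0),P.min(0),P.max(0)); 
    T=P[P[:,2]>.12]; print(T.mean(0),np.percentile(T,[2,98],axis=0))
Ax=np.array([.6594,.0043])
w=[np.r_[Ax+A(np.array(p)/1000)] for p in [(6,75.5),(-26.8,64.6),(-40,57),(-49.8,49.2),(-59,37),(-65,23.5),(-66,15)]]
for a in w: print(a)
json.dump([.66,0.0,.30,-7],open('cmd.json','w'))
plan((*w[0],.30),(*w[0],.096),*[(*a,.096) for a in w[1:]])
```

```text
[0.7125 0.2097 0.0985] [0.695  0.196  0.0502] [0.7424 0.2402 0.1471]
[0.7149 0.2115 0.1355] [[0.7061 0.2071 0.1206]
 [0.7274 0.2221 0.1464]]
[0.6746 0.0785]
[0.6407 0.0717]
[0.6266 0.0657]
[0.616  0.0592]
[0.6053 0.0482]
[0.5977 0.0355]
[0.5957 0.0272]
shift [4.9, 0.0, 79.7] ry 0 rows>= 2
shift [4.9, 204.0, 79.7] ry 0 rows>= 4
shift [-27.9, 204.0, 68.8] ry 0 rows>= 1
shift [-41.1, 204.0, 61.2] ry 0 rows>= 1
shift [-50.9, 204.0, 53.4] ry 0 rows>= 1
shift [-60.1, 204.0, 41.2] ry 0 rows>= 1
shift [-66.1, 204.0, 27.7] ry 0 rows>= 1
shift [-67.1, 204.0, 19.2] ry 0 rows>= 1
```

{"name": "jog_arm", "arguments": {
  "motion": [5,0,80,0,0,0,5,0,80,0,0,0,5,60,80,0,0,0,5,120,80,0,0,0,5,170,80,0,0,0,5,204,80,0,0,0,5,204,80,0,0,0]
}}

```text
time_s: 3.08
position: [0.6718, 0.0797, 0.0925]
tcp_rot: [[0.993, -0.008, 0.12], [-0.12, 0.0, 0.993], [-0.008, -1.0, -0.001]]
force: [-0.7, -0.2, 0.5]
opening: 0.006
```

Run:
```python
from h import *
json.dump([.66,0.0,.30,-7],open('cmd.json','w'))
plan((.6746,.0785,.096))
s=st()
w=np.array([[0.6407,0.0717],[0.6266,0.0657],[0.616,0.0592],[0.6053,0.0482],[0.5977,0.0355],[0.5957,0.0272]])
plan(*[(*a,.096) for a in w])
im,d=grab('scene','2'); crop(im,220,140,420,290,'c3')
```

```text
shift [4.9, 204.0, 79.7] ry 0 rows>= 4
t 3.08 p [0.6718 0.0797 0.0925] yaw -6.91 tilt [-0.008 -1.    -0.001] f [-0.7 -0.2  0.5] m [-0.    0.02  0.  ] op 0.006 j [ -3.  45.  80.  -0.  56. -86.]
shift [-32.8, 0.0, -10.9] ry -0.0 rows>= 1
shift [-46.1, 0.0, -18.6] ry -0.0 rows>= 1
shift [-55.8, 0.0, -26.3] ry -0.0 rows>= 1
shift [-65.1, 0.0, -38.5] ry -0.0 rows>= 1
shift [-71.1, 0.0, -52.1] ry -0.0 rows>= 1
shift [-72.1, 0.0, -60.5] ry -0.0 rows>= 1
```

View pics/c3.png

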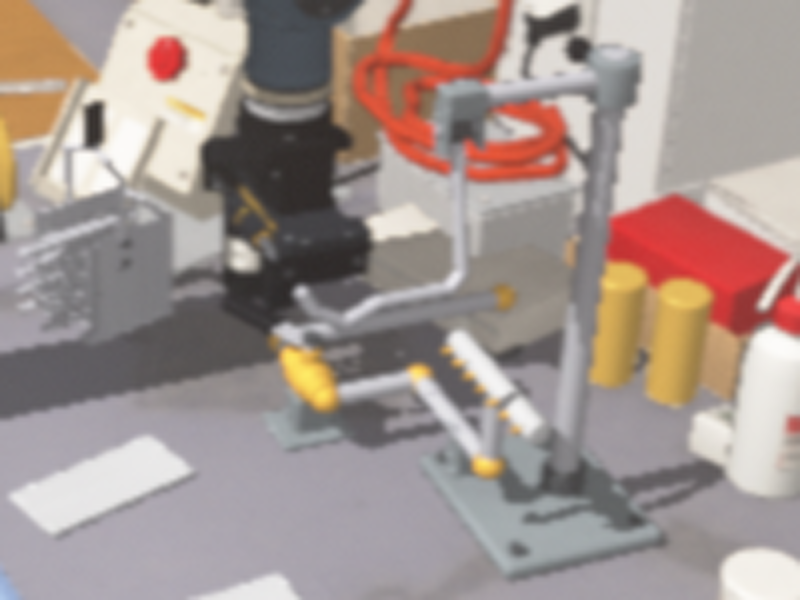

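{"name": "jog_arm", "arguments": {
  "motion": [-16,-1,-5,0,0,0,-33,-1,-11,0,0,0,-40,-1,-15,0,0,0,-46,-1,-19,0,0,0,-51,-1,-22,0,0,0,-56,-1,-26,0,0,0,-61,-1,-32,0,0,0,-65,-1,-38,0,0,0,-68,-1,-45,0,0,0,-71,-1,-52,0,0,0,-72,-1,-57,0,0,0,-72,-1,-60,0,0,0,-72,-1,-60,0,0,0]
}}

```text
time_s: 4.75
position: [0.5952, 0.0277, 0.0963]
tcp_rot: [[0.993, -0.002, 0.122], [-0.122, 0.0, 0.993], [-0.002, -1.0, -0.0]]
force: [0.2, 1.6, -0.7]
opening: 0.006
```

Run:
```python
from h import *
s=st()
im,d=grab('top','3'); crop(im,265,170,325,220,'c4',10)
```

```text
t 4.75 p [0.5952 0.0277 0.0963] yaw -7.0 tilt [-0.002 -1.    -0.   ] f [ 0.2  1.6 -0.7] m [ 0.19  0.08 -0.04] op 0.006 j [ -8.  39.  93.  -0.  48. -91.]
```

View pics/c4.png

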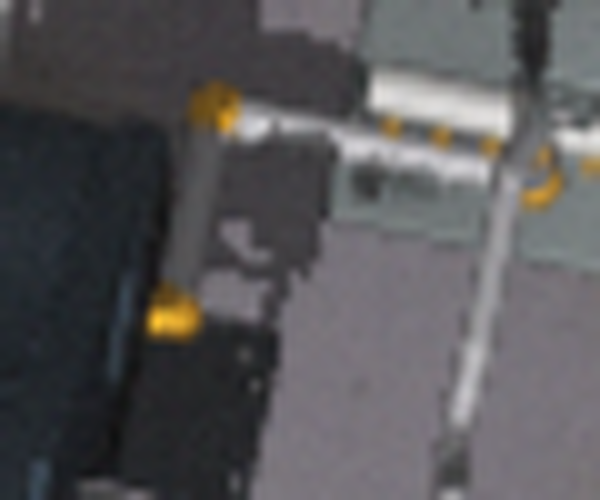

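{"name": "jog_arm", "arguments": {
  "motion": [0,0,-4,0,0,0,0,0,-8,0,0,0,0,0,-8,0,0,0]
}}

```text
time_s: 5.18
position: [0.5953, 0.0269, 0.0964]
tcp_rot: [[0.992, 0.001, 0.126], [-0.126, 0.012, 0.992], [-0.0, -1.0, 0.012]]
force: [3.6, 22.2, -1.0]
opening: 0.006
```

{"name": "jog_arm", "arguments": {
  "motion": [0,0,8,0,0,0,0,0,30,0,0,0,0,-60,30,0,0,0,0,-120,30,0,0,0,0,-180,30,0,0,0,65,-200,30,0,0,0,65,-204,30,0,0,0,65,-204,30,0,0,0]
}}

```text
time_s: 6.18
position: [0.6628, 0.042, 0.3]
tcp_rot: [[0.993, -0.002, 0.122], [-0.122, -0.0, 0.993], [-0.002, -1.0, -0.0]]
force: [-0.1, -0.1, -1.0]
opening: 0.004
```

Run:
```python
from h import *
s=st(); np.save('pics/w4st.npy',s,allow_pickle=True)
im,d=grab('wrist','4'); cv2.imwrite('pics/w4.png',im[:,:,::-1])
```

```text
t 6.17 p [0.6628 0.042  0.3   ] yaw -7.0 tilt [-0.002 -1.    -0.   ] f [-0.1 -0.1 -1. ] m [-0.02 -0.01  0.02] op 0.004 j [ -6.  30.  72.  -0.  77. -89.]
```

View pics/w4.png

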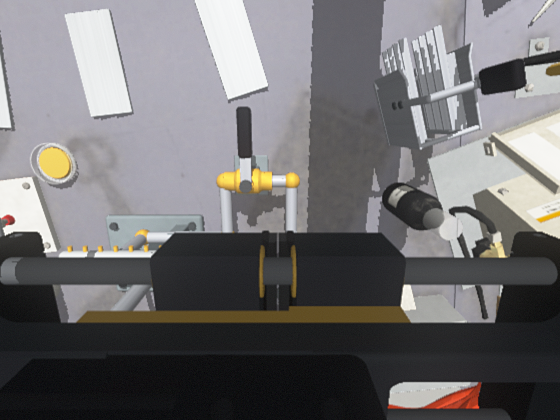

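Run:
```python
from h import *
json.dump([.6628,.042,.30,-7],open('cmd.json','w'))
plan((.58,.0,.30),(.5955-.012,-.1412+.0015,.30))
```

```text
shift [-77.1, 0.0, -51.8] ry 0 rows>= 2
shift [-56.6, 0.0, -190.0] ry 0 rows>= 3
```

{"name": "jog_arm", "arguments": {
  "motion": [-77,0,-52,0,0,0,-77,0,-52,0,0,0,-57,0,-190,0,0,0,-57,0,-190,0,0,0,-57,0,-190,0,0,0,-57,0,-190,0,0,0,-57,0,-190,0,0,0],
  "gripper": 1
}}

```text
time_s: 7.1
position: [0.5828, -0.1381, 0.3]
tcp_rot: [[0.993, -0.002, 0.121], [-0.121, 0.001, 0.993], [-0.002, -1.0, 0.001]]
force: [-0.4, 1.2, 0.4]
opening: 0.719
```

Run:
```python
from h import *
S=[]
for i in range(9):
    s=bot.read_state(); im,d=grab('wrist',f'h{i}'); S.append(s)
np.save('pics/hst.npy',np.array(S,dtype=object),allow_pickle=True); st()
cv2.imwrite('pics/h0.png',im[:,:,::-1])
```

```text
t 7.55 p [ 0.5836 -0.1395  0.3006] yaw -6.97 tilt [ 0. -1. -0.] f [-0.4 -0.8  0.9] m [ 0.03 -0.    0.04] op 0.997 j [ -24.   25.   82.    0.   73. -107.]
```

View pics/h0.png

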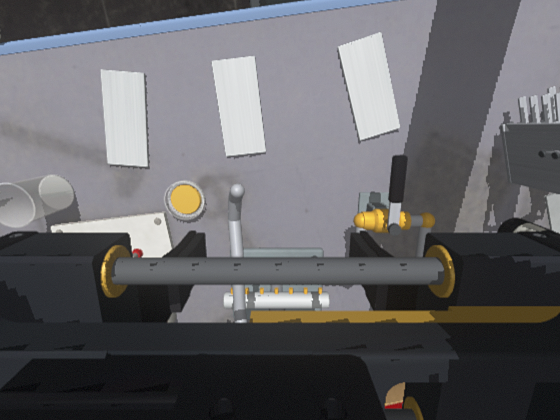

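Run:
```python
from h import *
from scipy.optimize import least_squares
S=np.load('pics/hst.npy',allow_pickle=True); v,u=np.mgrid[0:420,0:560]
c,s_=np.cos(np.radians(-7)),np.sin(np.radians(-7)); X=np.array([c,s_]);Y=np.array([-s_,c])
T=[];TH=[]
for i,s in enumerate(S):
    im,d=load('wrist',f'h{i}'); W=pix2w('wrist',u,v,d,s)
    m=(d>0)&(W[...,2]>.19)&(W[...,2]<.27)&(v<233)&(v>80)&(u>50)&(u<500)
    k,l,stt,cc=cv2.connectedComponentsWithStats(m.astype(np.uint8)); j=1+np.argmax(stt[1:,4])
    P=W[l==j]; q=(P[:,:2]-[.667,-.150]); a=np.c_[q@X,q@Y,P[:,2]-.335]
    th=np.arctan2(a[:,1],-a[:,2]); 
    print(round(s['time_s'],2),len(P),a[:,0].min().round(4),'ymean',a[:,1].mean().round(4),'zmax',a[:,2].max().round(3),'th',np.median(th).round(3),th.std().round(3))
    T.append(s['time_s']);TH.append(np.median(th))
T=np.array(T);TH=np.array(TH)
r=min((least_squares(lambda p:p[0]+p[1]*np.cos(p[2]*T)+p[3]*np.sin(p[2]*T)-TH,[0,.3,w,.3]) for w in (8.5,9.5,10.5)),key=lambda r:r.cost); print(r.x,r.cost,np.hypot(r.x[1],r.x[3])); print(r.fun)
t=np.arange(7.5,9,.0625); print([(a.round(3),b.round(2)) for a,b in zip(t,r.x[0]+r.x[1]*np.cos(r.x[2]*t)+r.x[3]*np.sin(r.x[2]*t))])
```

```text
7.1 628 -0.1171 ymean 0.0177 zmax -0.088 th 0.169 0.026
7.15 633 -0.1173 ymean 0.0258 zmax -0.086 th 0.248 0.026
7.2 642 -0.1173 ymean 0.0275 zmax -0.086 th 0.265 0.026
7.25 642 -0.1172 ymean 0.0226 zmax -0.087 th 0.216 0.026
7.3 632 -0.1168 ymean 0.0121 zmax -0.088 th 0.115 0.026
7.35 650 -0.1172 ymean -0.0018 zmax -0.089 th -0.016 0.026
7.4 640 -0.1168 ymean -0.0157 zmax -0.089 th -0.149 0.026
7.45 651 -0.1168 ymean -0.0259 zmax -0.087 th -0.247 0.026
7.5 656 -0.1168 ymean -0.0303 zmax -0.086 th -0.291 0.026
[-0.01256055  0.07499583  9.79608645  0.26925719] 1.8127595556028367e-06 0.27950636497883896
[ 2.20295919e-04 -4.35128011e-04 -8.25150849e-05  6.03845954e-04
  2.42675694e-04 -1.34107117e-03  1.05327590e-03 -2.18155887e-04
 -4.32233512e-05]
[(np.float64(7.5), np.float64(-0.29)), (np.float64(7.562), np.float64(-0.25)), (np.float64(7.625), np.float64(-0.13)), (np.float64(7.688), np.float64(0.04)), (np.float64(7.75), np.float64(0.19)), (np.float64(7.812), np.float64(0.26)), (np.float64(7.875), np.float64(0.24)), (np.float64(7.938), np.float64(0.12)), (np.float64(8.0), np.float64(-0.04)), (np.float64(8.062), np.float64(-0.2)), (np.float64(8.125), np.float64(-0.28)), (np.float64(8.188), np.float64(-0.27)), (np.float64(8.25), np.float64(-0.17)), (np.float64(8.312), np.float64(-0.01)), (np.float64(8.375), np.float64(0.15)), (np.float64(8.438), np.float64(0.25)), (np.float64(8.5), np.float64(0.26)), (np.float64(8.562), np.float64(0.16)), (np.float64(8.625), np.float64(0.0)), (np.float64(8.688), np.float64(-0.16)), (np.float64(8.75), np.float64(-0.27)), (np.float64(8.812), np.float64(-0.29)), (np.float64(8.875), np.float64(-0.2)), (np.float64(8.938), np.float64(-0.05))]
```

{"name": "jog_arm", "arguments": {
  "motion": [9,40,-1.4,0,0,0,9,75,-1.4,0,0,0,9,75,-1.4,0,0,0],
  "gripper": 1
}}

```text
time_s: 7.92
position: [0.5904, -0.1416, 0.2228]
tcp_rot: [[0.993, -0.007, 0.122], [-0.122, 0.003, 0.993], [-0.007, -1.0, 0.002]]
force: [-0.8, -0.3, 0.1]
opening: 0.998
```

{"name": "jog_arm", "arguments": {
  "motion": [0,0,0,0,0,0,0,0,0,0,0,0,0,0,0,0,0,0,0,0,0,0,0,0,0,0,0,0,0,0,0,0,0,0,0,0,0,0,0,0,0,0,0,0,0,0,0,0,0,0,0,0,0,0,0,0,0,0,0,0,0,0,0,0,0,0,0,0,0,0,0,0],
  "gripper": 0.08
}}

```text
time_s: 9.43
position: [0.5923, -0.1424, 0.2255]
tcp_rot: [[0.993, -0.0, 0.122], [-0.122, 0.0, 0.993], [-0.0, -1.0, 0.0]]
force: [0.5, 0.5, -1.0]
opening: 0.1
```

Run:
```python
from h import *
s=st(); np.save('pics/w5st.npy',s,allow_pickle=True)
im,d=grab('wrist','5'); cv2.imwrite('pics/w5.png',im[:,:,::-1])
im,d=grab('scene','5'); crop(im,220,140,420,290,'c5')
```

```text
t 9.43 p [ 0.5923 -0.1424  0.2255] yaw -7.0 tilt [-0. -1.  0.] f [ 0.5  0.5 -1. ] m [ 0.04 -0.08  0.01] op 0.1 j [ -24.   30.   86.   -0.   64. -107.]
```

View pics/w5.png

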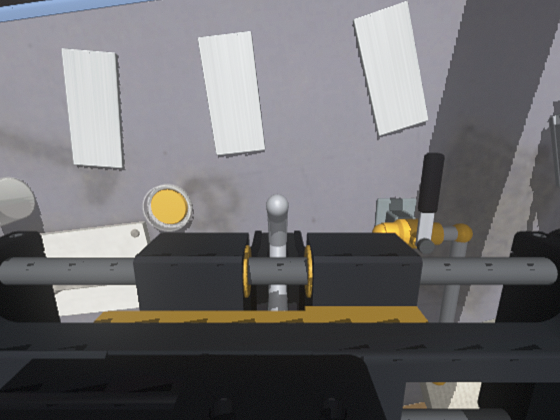

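View pics/c5.png

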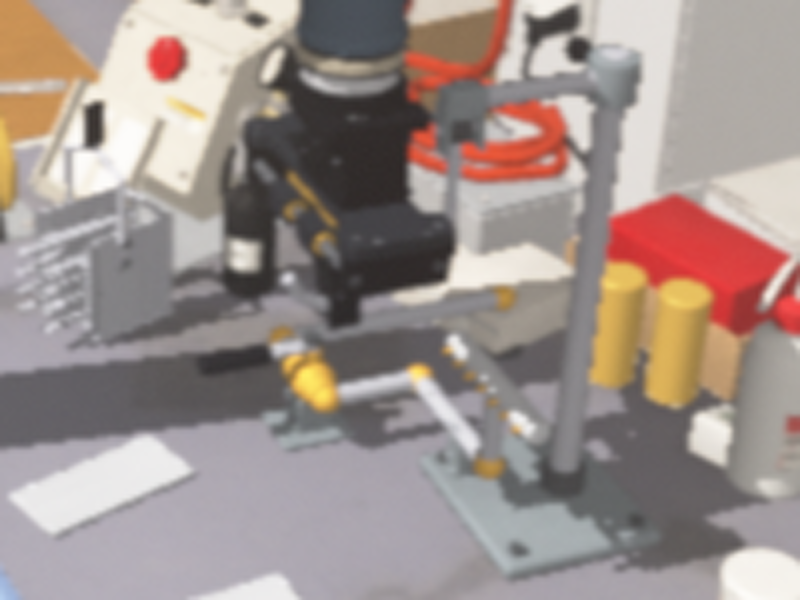

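{"name": "jog_arm", "arguments": {
  "motion": [0,0,0,0,0,0,0,0,0,0,0,0,0,0,0,0,0,0,0,0,0,0,0,0],
  "gripper": 0.2
}}

```text
time_s: 10.02
position: [0.5923, -0.1424, 0.2256]
tcp_rot: [[0.993, 0.0, 0.122], [-0.122, -0.0, 0.993], [0.0, -1.0, -0.0]]
force: [-0.7, -0.4, -0.5]
opening: 0.199
```

{"name": "jog_arm", "arguments": {
  "motion": [0,0,0,0,0,0,0,0,0,0,0,0,0,0,0,0,0,0,0,0,0,0,0,0,0,0,0,0,0,0,0,-20,0,0,0,0,0,-50,0,0,0,0,0,-75,0,0,0,0,0,-75,0,0,0,0,0,-75,0,0,0,0],
  "gripper": 0.7
}}

```text
time_s: 11.28
position: [0.5916, -0.1422, 0.2995]
tcp_rot: [[0.993, -0.002, 0.122], [-0.122, 0.001, 0.993], [-0.002, -1.0, 0.001]]
force: [0.3, -0.5, -1.1]
opening: 0.699
```

```bash
cat > hook.py <<'E'
from h import *
import sys
v,u=np.mgrid[0:420,0:560]
c,s_=np.cos(np.radians(-7)),np.sin(np.radians(-7)); X=np.array([c,s_]);Y=np.array([-s_,c])
for i in range(int(sys.argv[1])):
    s=bot.read_state(); im,d=grab('wrist',f'hk{i}'); W=pix2w('wrist',u,v,d,s)
    m=(d>0)&(W[...,2]>.19)&(W[...,2]<.27)&(v<233)&(v>80)&(u>50)&(u<500)
    k,l,stt,cc=cv2.connectedComponentsWithStats(m.astype(np.uint8)); j=1+np.argmax(stt[1:,4])
    P=W[l==j]; q=(P[:,:2]-[.667,-.150]); a=np.c_[q@X,q@Y,P[:,2]-.335]
    th=np.arctan2(a[:,1],-a[:,2]); 
    print(round(s['time_s'],2),len(P),'xmin',np.percentile(a[:,0],1).round(4),'ymean',a[:,1].mean().round(4),'zmax',np.percentile(a[:,2],98).round(4),'th',np.median(th).round(4),'dir',np.degrees(np.polyfit(a[:,0],a[:,1],1)[0]).round(2))
cv2.imwrite('pics/hk.png',im[:,:,::-1])
E
python3 hook.py 7
```

```text
11.28 776 xmin -0.1164 ymean -0.0016 zmax -0.0903 th -0.0167 dir 0.21
11.32 783 xmin -0.1164 ymean -0.0013 zmax -0.0907 th -0.0115 dir 0.39
11.38 801 xmin -0.1164 ymean -0.0012 zmax -0.0907 th -0.01 dir 0.52
11.43 796 xmin -0.1164 ymean -0.0011 zmax -0.0904 th -0.0097 dir 0.28
11.47 803 xmin -0.1162 ymean -0.0012 zmax -0.0903 th -0.0104 dir 0.05
11.53 802 xmin -0.1162 ymean -0.0012 zmax -0.0905 th -0.011 dir -0.02
11.57 814 xmin -0.1164 ymean -0.0013 zmax -0.0904 th -0.0115 dir 0.08
```

Run:
```python
from h import *
v,u=np.mgrid[0:420,0:560]
c,s_=np.cos(np.radians(-7)),np.sin(np.radians(-7)); X=np.array([c,s_]);Y=np.array([-s_,c])
s=bot.read_state(); Z={}
for i in range(7):
    im,d=load('wrist',f'hk{i}'); W=pix2w('wrist',u,v,d,s)
    m=(d>0)&(W[...,2]>.19)&(W[...,2]<.27)&(v<245)&(v>80)&(u>200)&(u<350)
    P=W[m]; q=(P[:,:2]-[.667,-.150]); a=np.c_[q@X,q@Y,P[:,2]-.335]; a=a[abs(a[:,1])<.012]
    for b in np.arange(-122,-50,4):
        k=(abs(a[:,0]*1000-b)<2)
        if k.sum()>3: Z.setdefault(b,[]).append(np.percentile(a[k,2],75))
for b in Z: print(b,(np.mean(Z[b])*1000).round(1))
```

```text
-118 -93.6
-114 -90.5
-110 -90.4
-106 -94.3
-102 -101.6
-98 -106.6
-94 -108.9
-90 -111.3
-86 -113.7
-82 -114.9
-78 -113.5
-74 -111.9
-70 -110.3
-66 -108.8
-62 -107.3
-58 -106.4
```

View pics/hk.png

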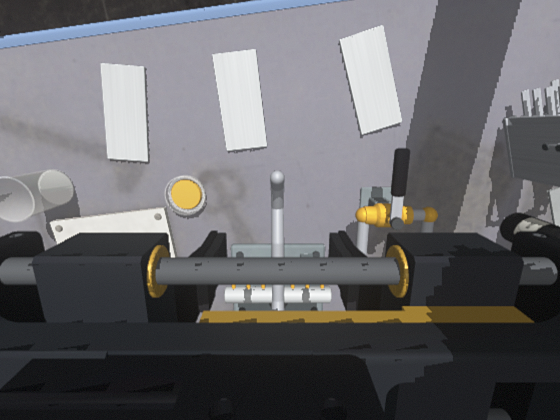

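Run:
```python
from h import *
json.dump([.5923,-.1423,.3006,-7],open('cmd.json','w'))
plan((.55,.21,.34,0))
```

```text
shift [-84.9, -39.4, 344.5] ry -7 rows>= 6
```

{"name": "jog_arm", "arguments": {
  "motion": [-20,-39.4,0,0,0,0,-85,-39.4,100,0,-7,0,-85,-39.4,344.5,0,-7,0,-85,-39.4,344.5,0,-7,0,-85,-39.4,344.5,0,-7,0,-85,-39.4,344.5,0,-7,0,-85,-39.4,344.5,0,-7,0,-85,-39.4,344.5,0,-7,0],
  "gripper": 1
}}

```text
time_s: 12.62
position: [0.5494, 0.2129, 0.3396]
tcp_rot: [[1.0, -0.0, -0.005], [0.005, 0.001, 1.0], [-0.0, -1.0, 0.001]]
force: [-0.1, -0.9, -0.2]
opening: 0.999
```

Run:
```python
from h import *
s=st(); np.save('pics/w6st.npy',s,allow_pickle=True)
im,d=grab('wrist','6'); cv2.imwrite('pics/w6.png',im[:,:,::-1])
```

```text
t 12.62 p [0.5494 0.2129 0.3396] yaw 0.28 tilt [-0.    -1.     0.001] f [-0.1 -0.9 -0.2] m [-0.03  0.02 -0.05] op 0.999 j [ 10.  22.  80.   0.  78. -80.]
```

View pics/w6.png

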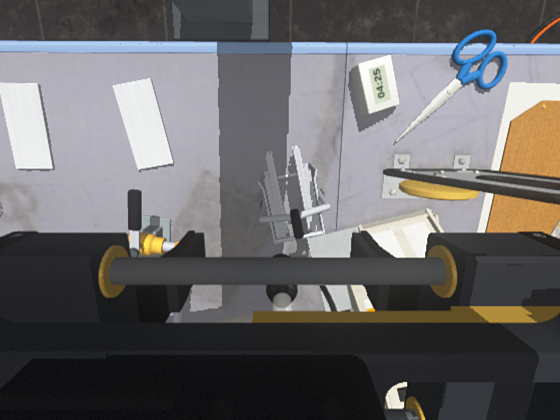

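Run:
```python
from h import *
s=np.load('pics/w6st.npy',allow_pickle=True).item(); im,d=load('wrist','6'); crop(im,240,130,350,240,'c6',7)
v,u=np.mgrid[0:420,0:560]; W=pix2w('wrist',u,v,d,s)
roi=(u>245)&(u<345)&(v>135)&(v<236)
def fit(P):
    vx,vy,x,y=cv2.fitLine(P[:,:2].astype(np.float32),cv2.DIST_HUBER,0,1e-4,1e-4).ravel(); return np.degrees(np.arctan2(vy,vx)),x,y
m=roi&(W[...,2]>.197)&(W[...,2]<.22); P=W[m]; print('tabtop',len(P),P.mean(0),np.percentile(P,[3,97],axis=0)); print(cv2.minAreaRect((P[:,:2]*1000).astype(np.float32)))
m=roi&(W[...,2]>.145)&(W[...,2]<.18)&(im.min(2)>70); P=W[m]; print('bail',len(P),fit(P),P.min(0),P.max(0))
m=roi&(W[...,2]>.09)&(W[...,2]<.109); P=W[m]
y0=(P[:,1].min()+P[:,1].max())/2; 
from scipy.cluster.vq import kmeans2
cc,l=kmeans2(P[:,1],np.array([.2,.28]))
for k in (0,1):
    Q=P[l==k]; print('cheek',len(Q),fit(Q),Q.min(0),Q.max(0))
```

```text
tabtop 197 [0.57443169 0.23314309 0.20437377] [[0.56627855 0.22815578 0.19814316]
 [0.5836591  0.23833881 0.20650475]]
((575.4774169921875, 233.30088806152344), (19.241655349731445, 9.888072967529297), 12.426025390625)
bail 446 (np.float32(-78.04883), np.float32(0.57705575), np.float32(0.22774217)) [0.56513942 0.19217329 0.1451016 ] [0.58913039 0.27518177 0.17074929]
cheek 163 (np.float32(13.383706), np.float32(0.5883976), np.float32(0.20055878)) [0.54866008 0.18801186 0.09037665] [0.62786852 0.21085964 0.10638821]
cheek 264 (np.float32(7.2783155), np.float32(0.58917934), np.float32(0.26948294)) [0.53254289 0.25116938 0.09015635] [0.62603429 0.2785652  0.10879129]
```

View pics/c6.png

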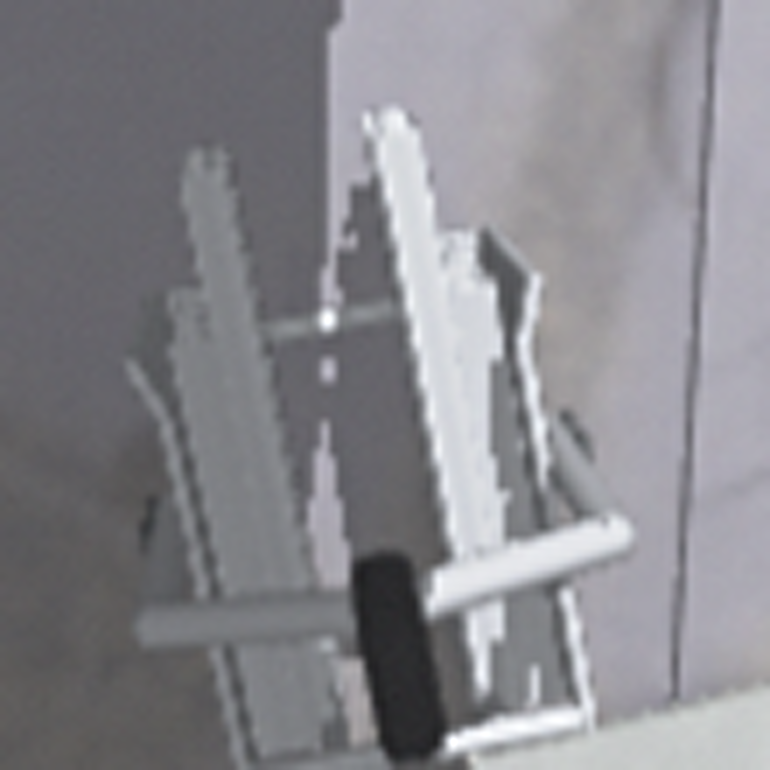

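Run:
```python
from h import *
s=np.load('pics/w6st.npy',allow_pickle=True).item(); im,d=load('wrist','6')
v,u=np.mgrid[0:420,0:560]; W=pix2w('wrist',u,v,d,s)
a=np.radians(12); X=np.array([np.cos(a),np.sin(a)]);Y=np.array([-X[1],X[0]]); T=np.array([.5758,.2335])
for nm,(x,y),z in (('Rflare',(535,275),.1),('Lflare',(130,365),.1),('Rflareroot',(525,335),.1),('Lroot',(165,410),.1),('Rback',(592,725),.1),('Rsill front',(480,235),.08),('tongue end R',(393,112),.082),('tongue end L',(207,155),.082),('Rcheekmid',(560,560),.1),('Lcheekmid',(205,580),.1),('bailR',(630,535),.15),('bailL',(140,625),.15)):
    p=onplane('wrist',240+x/7,130+y/7,z,s)[:2]-T; print(nm,(p@X*1000).round(1),(p@Y*1000).round(1))
q=W[...,:2]-T; cx=q@X; cy=q@Y
m=(u>245)&(u<345)&(v>135)&(v<236)&(W[...,2]>.09)&(W[...,2]<.109)&(cx>-.02)&(abs(cx)<.045)
for sg in (-1,1):
    k=m&(cy*sg>.025)&(cy*sg<.045); print(sg,k.sum(),np.median(cy[k]),np.polyfit(cx[k],cy[k],1))
m=(u>245)&(u<345)&(v>135)&(v<236)&(W[...,2]>.05)&(W[...,2]<.095)
print('zs of tongues'); k=m&(abs(abs(cy)-.02)<.004)
for b in np.arange(-80,60,10): 
    kk=k&(abs(cx*1000-b)<5); print(b,kk.sum(),np.percentile(W[kk][:,2],[20,50,90]).round(3) if kk.sum()>3 else '')
```

```text
Rflare -35.3 39.1
Lflare -34.0 -38.1
Rflareroot -24.6 35.4
Lroot -24.3 -33.6
Rback 54.5 35.1
Rsill front -41.8 32.0
tongue end R -68.5 19.8
tongue end L -67.8 -16.6
Rcheekmid 19.9 34.5
Lcheekmid 10.0 -33.2
bailR 2.3 42.1
bailL 1.1 -41.2
-1 124 -0.03449529565040334 [ 0.02732496 -0.03543835]
1 131 0.03453700865793223 [-0.03672648  0.03563638]
zs of tongues
-80 0 
-70 12 [0.058 0.075 0.078]
-60 92 [0.076 0.076 0.077]
-50 87 [0.076 0.076 0.077]
-40 80 [0.076 0.077 0.077]
-30 84 [0.076 0.077 0.078]
-20 76 [0.076 0.076 0.077]
-10 80 [0.076 0.077 0.077]
0 75 [0.076 0.077 0.077]
10 78 [0.076 0.076 0.077]
20 47 [0.076 0.077 0.078]
30 22 [0.076 0.077 0.077]
40 73 [0.076 0.077 0.077]
50 78 [0.076 0.077 0.085]
```

```bash
cat > plates.py <<'E'
from h import *
def rects(n,im,s=None):
    v,u=np.mgrid[0:420,0:560]
    P0=onplane(n,u,v,.006,s); m=((im.min(2)>150)&(P0[...,0]>.38)&(P0[...,0]<.6)&(abs(P0[...,1])<.45)).astype(np.uint8)
    if n=='wrist': m[232:]=0
    k,l,stt,c=cv2.connectedComponentsWithStats(m)
    for i in range(1,k):
        vv,uu=np.where(l==i)
        if len(vv)<200: continue
        r=cv2.minAreaRect((P0[vv,uu,:2]*1000).astype(np.float32)); (cx,cy),(w,h),a=r
        if w<h: a-=90; w,h=h,w
        if 120<w<137 and 52<h<66: print(n,'c',round(cx,1),round(cy,1),'sz',round(w),round(h),'yaw',round((a+90)%180-90,1),'px',c[i].round())
E
python3 - <<'E'
from plates import *
s=np.load('pics/w6st.npy',allow_pickle=True).item(); rects('wrist',load('wrist','6')[0],s)
s=bot.read_state(); rects('wrist',load('wrist','hk6')[0], dict(tcp_rot=np.array([[.9925,-.002,.122],[-.122,.001,.9925],[0,-1,0]]),position=np.array([.592,-.1423,.3005])))
rects('top',grab('top','7')[0])
E
```

```text
top c 479.1 4.4 sz 129 59 yaw 10.4 px [269. 250.]
top c 482.7 -180.3 sz 130 59 yaw -0.6 px [318. 253.]
top c 478.8 -346.1 sz 129 59 yaw -11.3 px [363. 258.]
```

```bash
sed -i 's/        if 120<w<137 and 52<h<66: print/        if 100<w<160 and 40<h<80: print/' plates.py
python3 - <<'E'
from plates import *
s=np.load('pics/w6st.npy',allow_pickle=True).item(); im=load('wrist','6')[0]; print(im[123,143],im[124,25]); rects('wrist',im,s); print(onplane('wrist',143,123,.006,s))
print(onplane('wrist',np.array([113,148,172,138]),np.array([87,79,163,170]),.006,s)[:, :2])
E
```

```text
[238 240 239] [236 238 238]
[0.47565647 0.00446912 0.006     ]
[[ 0.42347402 -0.03486921]
 [ 0.41196153  0.01915616]
 [ 0.53755928  0.04413231]
 [ 0.54915611 -0.01192729]]
```

Run:
```python
from h import *
json.dump([.55,.2125,.34,0.2],open('cmd.json','w'))
plan((.4407,-.0033,.10,11),(.4407,-.0033,.0245,11))
```

```text
shift [-110.1, 240.0, -215.4] ry -10.8 rows>= 6
shift [-110.1, 315.5, -215.4] ry -10.8 rows>= 2
```

{"name": "jog_arm", "arguments": {
  "motion": [-60,20,-60,0,0,0,-110,120,-215,0,-10.8,0,-110,200,-215,0,-10.8,0,-110,240,-215,0,-10.8,0,-110,240,-215,0,-10.8,0,-110,240,-215,0,-10.8,0,-110,280,-215,0,-10.8,0,-110,305,-215,0,-10.8,0,-110,315,-215,0,-10.8,0,-110,315.5,-215,0,-10.8,0,-110,315.5,-215,0,-10.8,0]
}}

```text
time_s: 14.1
position: [0.4405, -0.0055, 0.0253]
tcp_rot: [[0.982, 0.002, -0.187], [0.187, -0.001, 0.982], [0.002, -1.0, -0.001]]
force: [-0.1, -0.8, -0.4]
opening: 1.0
```

{"name": "jog_arm", "arguments": {
  "motion": [0,1.5,0,0,0,0,0,1.5,0,0,0,0,0,1.5,0,0,0,0,0,1.5,0,0,0,0,0,1.5,0,0,0,0,0,1.5,0,0,0,0],
  "gripper": 0.5
}}

```text
time_s: 14.85
position: [0.44, -0.005, 0.0231]
tcp_rot: [[0.982, 0.0, -0.187], [0.187, 0.0, 0.982], [0.0, -1.0, -0.0]]
force: [-0.0, 1.5, 4.3]
opening: 0.681
```

Run:
```python
from h import *
s=st(); im,d=grab('scene','8'); crop(im,180,150,340,270,'c8',5)
```

```text
t 14.85 p [ 0.44   -0.005   0.0231] yaw 10.8 tilt [ 0. -1. -0.] f [-0.   1.5  4.3] m [ 0.27 -0.08 -0.01] op 0.681 j [ -15.   42.  117.    0.   21. -116.]
```

View pics/c8.png

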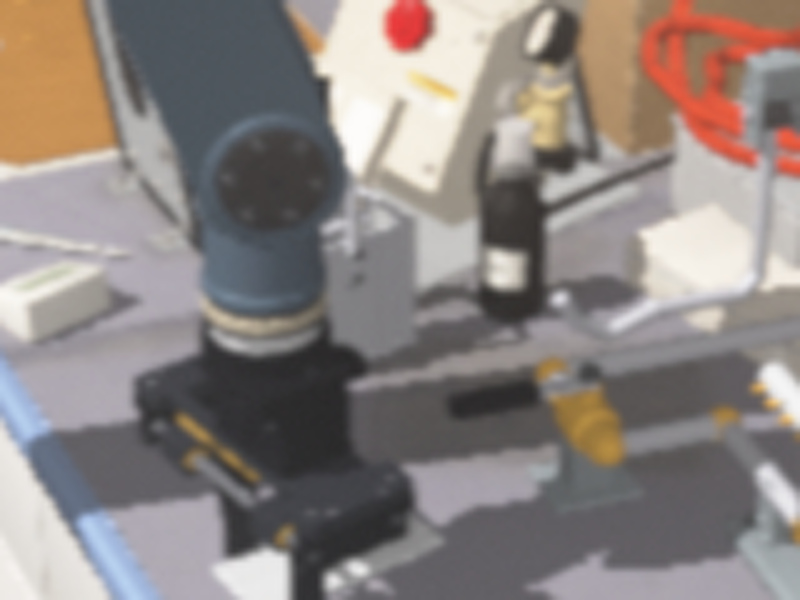

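```bash
cat >> h.py <<'E'
CT=np.array([.5758,.2335]); CA=np.radians(12.0)
def C(cx,cy=.0005):
    X=np.array([np.cos(CA),np.sin(CA)]);Y=np.array([-X[1],X[0]]); return CT+cx*X+cy*Y
E
python3 - <<'E'
from h import *
json.dump([.4405,-.005,.0230,10.8],open('cmd.json','w'))
p=C(-.185); plan((.4405,-.005,.13,10.8),(*p,.13,12),(*p,.069,12)); print(p,C(-.057),C(-.065))
plan((*C(-.105),.069,12),(*C(-.065),.069,12))
E
```

```text
shift [0.0, -107.0, 0.0] ry -0.0 rows>= 2
shift [-7.4, -107.0, 205.5] ry -1.2 rows>= 4
shift [-7.4, -46.0, 205.5] ry -1.2 rows>= 1
[0.39473874 0.19552541] [0.51994163 0.22213811] [0.51211645 0.22047481]
shift [80.0, 0.0, -0.0] ry -0.0 rows>= 2
shift [120.0, 0.0, -0.0] ry -0.0 rows>= 1
```

{"name": "jog_arm", "arguments": {
  "motion": [0,-20,0,0,0,0,0,-60,0,0,0,0,0,-107,0,0,0,0,0,-107,30,0,0,0,-7.4,-107,90,0,-1.2,0,-7.4,-107,150,0,-1.2,0,-7.4,-107,195,0,-1.2,0,-7.4,-107,205.5,0,-1.2,0,-7.4,-80,205.5,0,-1.2,0,-7.4,-55,205.5,0,-1.2,0,-7.4,-46,205.5,0,-1.2,0,-7.4,-46,205.5,0,-1.2,0,-7.4,-46,205.5,0,-1.2,0]
}}

```text
time_s: 16.52
position: [0.3947, 0.1951, 0.0695]
tcp_rot: [[0.978, 0.001, -0.207], [0.207, 0.0, 0.978], [0.001, -1.0, -0.0]]
force: [0.4, -0.7, -1.7]
opening: 0.677
```

Run:
```python
from h import *
s=st(); im,d=grab('scene','9'); crop(im,180,150,340,270,'c9',5)
im,d=grab('top','9'); crop(im,160,170,280,270,'c9t',6)
```

```text
t 16.52 p [0.3947 0.1951 0.0695] yaw 11.97 tilt [ 0.001 -1.    -0.   ] f [ 0.4 -0.7 -1.7] m [ 0.08  0.04 -0.01] op 0.677 j [ 12.  36. 116.  -0.  28. -90.]
```

View pics/c9.png

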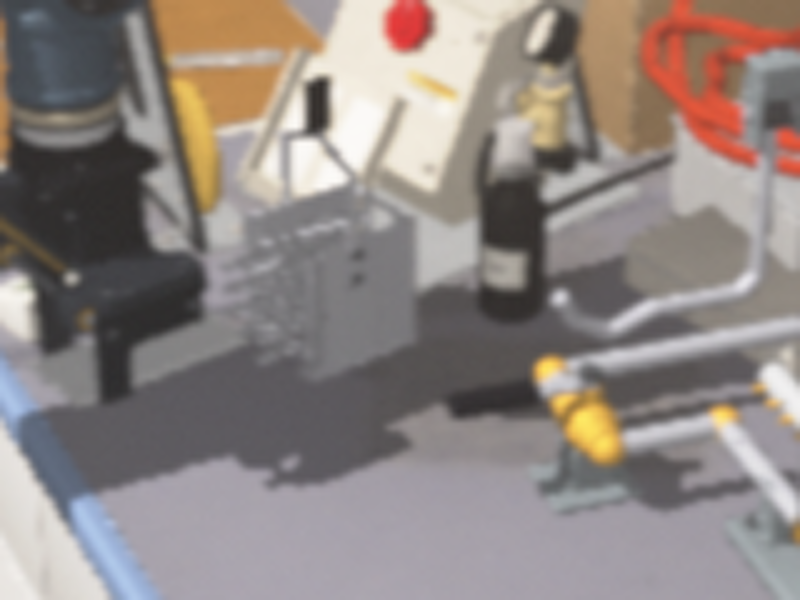

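View pics/c9t.png

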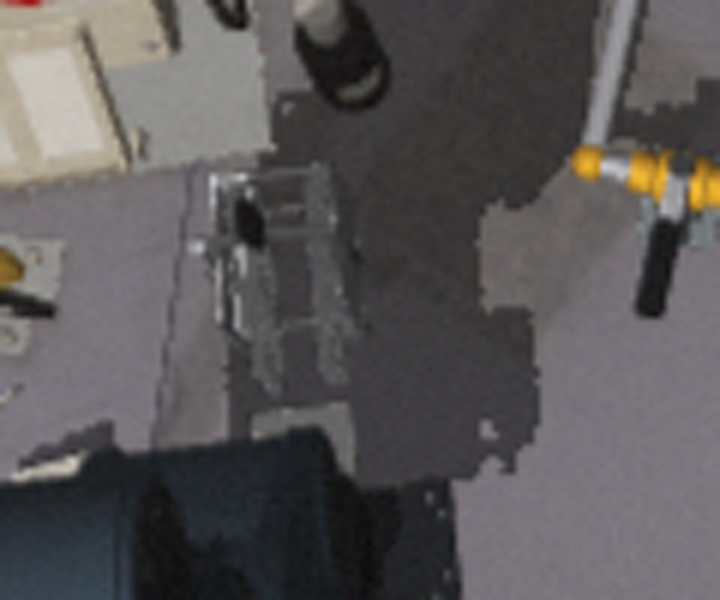

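{"name": "jog_arm", "arguments": {
  "motion": [15,0,0,0,0,0,30,0,0,0,0,0,45,0,0,0,0,0,60,0,0,0,0,0,75,0,0,0,0,0,88,0,0,0,0,0,98,0,0,0,0,0,105,0,0,0,0,0,105,0,0,0,0,0]
}}

```text
time_s: 17.75
position: [0.4972, 0.2172, 0.0689]
tcp_rot: [[0.978, 0.0, -0.208], [0.208, 0.0, 0.978], [0.0, -1.0, -0.0]]
force: [-0.1, 0.6, -1.7]
opening: 0.681
```

Run:
```python
from h import *
s=st(); im,d=grab('scene','10'); crop(im,180,150,340,270,'c10',5)
```

```text
t 17.75 p [0.4972 0.2172 0.0689] yaw 11.99 tilt [ 0. -1. -0.] f [-0.1  0.6 -1.7] m [ 0.04  0.06 -0.02] op 0.681 j [ 12.  39. 102.  -0.  39. -90.]
```

View pics/c10.png

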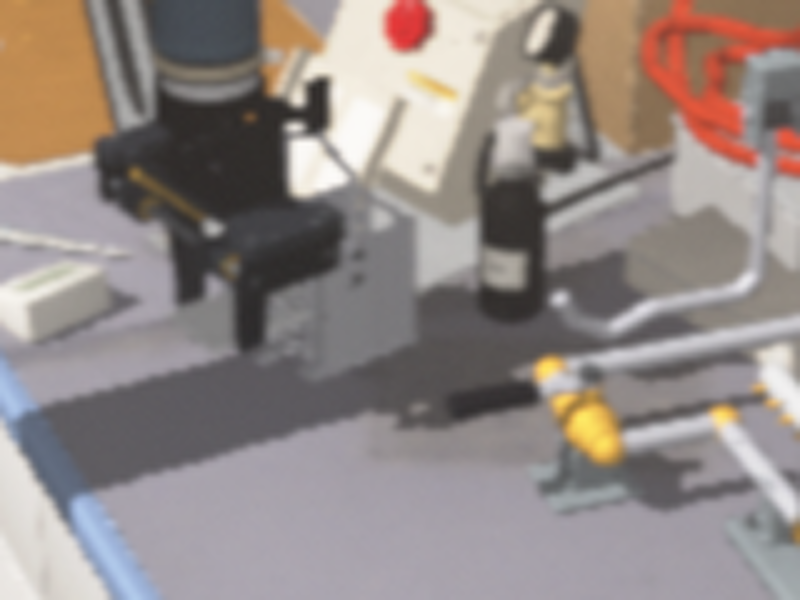

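{"name": "jog_arm", "arguments": {
  "motion": [8,0,0,0,0,0,16,0,0,0,0,0,19,0,0,0,0,0,19,0,0,0,0,0]
}}

```text
time_s: 18.3
position: [0.5157, 0.2212, 0.0689]
tcp_rot: [[0.978, 0.0, -0.208], [0.208, 0.0, 0.978], [0.0, -1.0, -0.0]]
force: [-0.4, 0.5, 0.1]
opening: 0.682
```

{"name": "jog_arm", "arguments": {
  "motion": [1,0,0,0,0,0,2,0,0,0,0,0,3,0,0,0,0,0,3,0,0,0,0,0]
}}

```text
time_s: 18.8
position: [0.5184, 0.2218, 0.069]
tcp_rot: [[0.978, 0.0, -0.208], [0.208, 0.0, 0.978], [0.0, -1.0, -0.0]]
force: [-0.2, 0.2, 0.2]
opening: 0.685
```

{"name": "jog_arm", "arguments": {
  "motion": [1,0,0,0,0,0,1,0,0,0,0,0,2,0,0,0,0,0,2,0,0,0,0,0]
}}

```text
time_s: 19.3
position: [0.5204, 0.2222, 0.069]
tcp_rot: [[0.978, 0.0, -0.208], [0.208, 0.0, 0.978], [0.0, -1.0, 0.0]]
force: [0.6, -0.0, -0.3]
opening: 0.679
```

{"name": "jog_arm", "arguments": {
  "motion": [1,0,0,0,0,0,1,0,0,0,0,0]
}}

```text
time_s: 19.55
position: [0.5214, 0.2224, 0.069]
tcp_rot: [[0.978, 0.0, -0.208], [0.208, 0.0, 0.978], [0.0, -1.0, 0.0]]
force: [-0.9, -0.5, -0.3]
opening: 0.683
```

Run:
```python
from h import *
for i in range(3): s=st(); im,d=grab('scene','11')
crop(im,210,170,310,240,'c11',8)
```

```text
t 19.55 p [0.5214 0.2224 0.069 ] yaw 12.0 tilt [ 0. -1.  0.] f [-0.9 -0.5 -0.3] m [ 0.03  0.07 -0.07] op 0.683 j [ 12.  40.  98.   0.  41. -90.]
t 19.6 p [0.5214 0.2224 0.0689] yaw 12.0 tilt [ 0. -1. -0.] f [-0.6 -0.  -1. ] m [0.04 0.05 0.01] op 0.682 j [ 12.  40.  98.  -0.  41. -90.]
t 19.65 p [0.5213 0.2224 0.0689] yaw 12.0 tilt [-0. -1.  0.] f [ 0.5  0.4 -0.1] m [-0.03  0.09  0.  ] op 0.678 j [ 12.  40.  98.   0.  41. -90.]
```

View pics/c11.png

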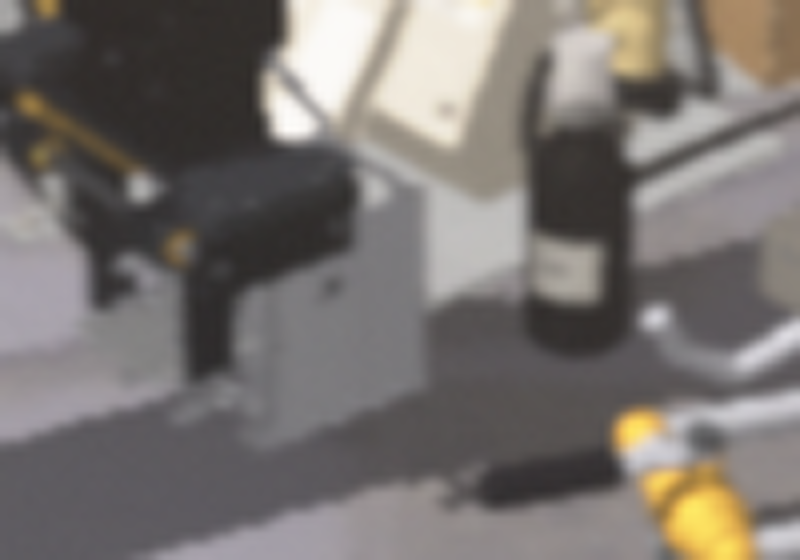

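{"name": "jog_arm", "arguments": {
  "motion": [0,2,0,0,0,0,0,3.2,0,0,0,0,0,3.2,0,0,0,0]
}}

```text
time_s: 20.08
position: [0.5212, 0.2224, 0.0656]
tcp_rot: [[0.978, -0.0, -0.208], [0.208, -0.0, 0.978], [-0.0, -1.0, 0.0]]
force: [-1.3, -0.3, -0.9]
opening: 0.681
```

{"name": "jog_arm", "arguments": {
  "motion": [0,0,0,0,0,0,0,0,0,0,0,0,0,0,0,0,0,0,-40,0,0,0,0,0,-80,0,0,0,0,0,-80,0,0,0,0,0],
  "gripper": 0.95
}}

```text
time_s: 20.82
position: [0.4384, 0.205, 0.0656]
tcp_rot: [[0.978, -0.007, -0.208], [0.208, -0.001, 0.978], [-0.007, -1.0, 0.0]]
force: [0.9, 0.4, -0.0]
opening: 0.949
```

Run:
```python
from h import *
s=st(); im,d=grab('scene','12'); crop(im,210,170,310,240,'c12',8)
np.save('pics/w12st.npy',s,allow_pickle=True); im,d=grab('wrist','12');
```

```text
t 20.82 p [0.4384 0.205  0.0656] yaw 12.02 tilt [-0.007 -1.     0.   ] f [ 0.9  0.4 -0. ] m [ 0.01 -0.02 -0.01] op 0.949 j [ 12.  38. 110.   0.  33. -90.]
```

View pics/c12.png

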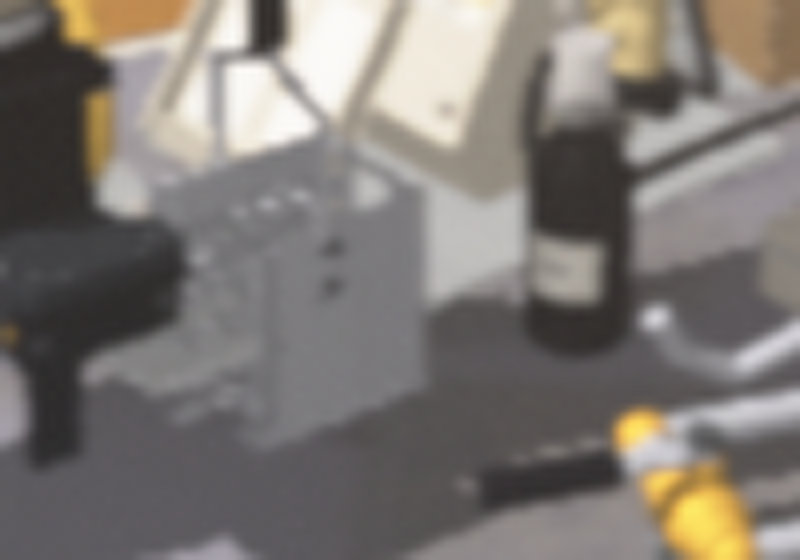

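{"name": "jog_arm", "arguments": {
  "motion": [0,-1,0,0,0,0,0,-1,0,0,0,0,0,-1,0,0,0,0,0,-1,0,0,0,0,0,-1,0,0,0,0,0,-1,0,0,0,0,0,-1,0,0,0,0,0,-1,0,0,0,0,0,-1,0,0,0,0,20,-1,0,0,0,0,40,-1,0,0,0,0,43,-1,0,0,0,0,43,-1,0,0,0,0],
  "gripper": 0
}}

```text
time_s: 22.55
position: [0.4843, 0.2145, 0.0666]
tcp_rot: [[0.978, -0.001, -0.208], [0.208, -0.0, 0.978], [-0.001, -1.0, 0.0]]
force: [-0.7, -0.3, -0.1]
opening: 0.01
```

{"name": "jog_arm", "arguments": {
  "motion": [1,0,0,0,0,0,2,0,0,0,0,0,3,0,0,0,0,0]
}}

```text
time_s: 22.92
position: [0.4875, 0.2152, 0.0667]
tcp_rot: [[0.978, -0.001, -0.208], [0.208, -0.0, 0.978], [-0.001, -1.0, 0.0]]
force: [-1.2, -0.1, 0.1]
opening: 0.005
```

{"name": "jog_arm", "arguments": {
  "motion": [1,0,0,0,0,0,2,0,0,0,0,0,2,0,0,0,0,0]
}}

```text
time_s: 23.3
position: [0.4877, 0.2153, 0.0665]
tcp_rot: [[0.978, -0.005, -0.208], [0.208, -0.001, 0.978], [-0.005, -1.0, 0.0]]
force: [-5.2, -0.8, 3.6]
opening: 0.005
```

Run:
```python
from h import *
s=st(); p=s['position'][:2]-CT; print('cx',p@[np.cos(CA),np.sin(CA)]); im,d=grab('scene','13'); crop(im,210,170,310,240,'c13',8)
im,d=grab('top','13'); crop(im,180,180,240,240,'c13t',10)
```

```text
t 23.3 p [0.4877 0.2153 0.0665] yaw 12.01 tilt [-0.005 -1.     0.   ] f [-5.2 -0.8  3.6] m [-0.17  0.91 -0.03] op 0.005 j [ 12.  39. 103.  -0.  38. -90.]
cx -0.08991474640115771
```

View pics/c13.png

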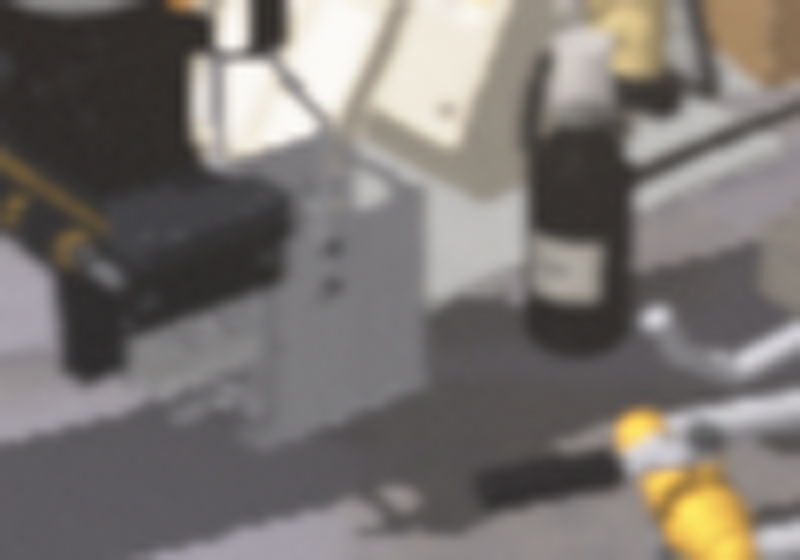

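View pics/c13t.png

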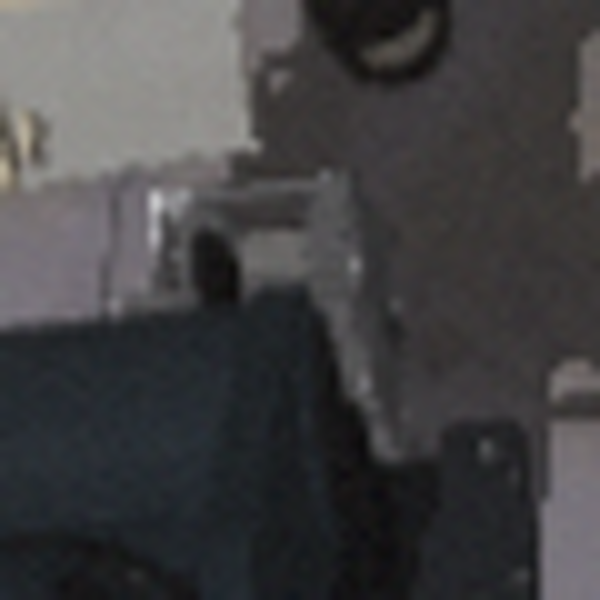

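{"name": "jog_arm", "arguments": {
  "motion": [-25,0,0,0,0,0,-25,-60,0,0,0,0,-25,-160,0,0,0,0,-25,-220,0,0,0,0,35,-275,0,0,0,0,65,-275,0,0,0,0,65,-275,0,0,0,0,65,-275,0,0,0,0],
  "gripper": 1
}}

```text
time_s: 24.4
position: [0.5533, 0.2291, 0.341]
tcp_rot: [[0.978, -0.001, -0.208], [0.208, -0.0, 0.978], [-0.001, -1.0, 0.0]]
force: [-0.3, -0.2, 0.7]
opening: 0.839
```

```bash
cat > car.py <<'E'
from h import *
import sys
tag=sys.argv[1]
s=st(); np.save(f'pics/w{tag}st.npy',s,allow_pickle=True)
im,d=grab('wrist',tag); cv2.imwrite(f'pics/w{tag}.png',im[:,:,::-1])
v,u=np.mgrid[0:420,0:560]; W=pix2w('wrist',u,v,d,s)
c=proj('wrist',np.array([*CT,.1]),s).round().astype(int); print('tab px',c)
x0,y0=max(0,c[0]-70),max(0,c[1]-75); crop(im,x0,y0,x0+140,y0+110,f'c{tag}',5); print('crop org',x0,y0)
q=W[...,:2]-CT; near=(np.hypot(q[...,0],q[...,1])<.12)&(v<238)
m=near&(W[...,2]>.197)&(W[...,2]<.22); P=W[m]; 
if len(P)>30: print('tabtop',len(P),cv2.minAreaRect((P[:,:2]*1000).astype(np.float32)))
m=near&(W[...,2]>.145)&(W[...,2]<.18)&(im.min(2)>60); P=W[m]
vx,vy,x,y=cv2.fitLine(P[:,:2].astype(np.float32),cv2.DIST_HUBER,0,1e-4,1e-4).ravel(); print('bail yaw',(np.degrees(np.arctan2(vy,vx))%180-90).round(2),'x at y=.2335:',(x+(.2335-y)*vx/vy).round(4),'ymid',((P[:,1].min()+P[:,1].max())/2).round(4))
X=np.array([np.cos(CA),np.sin(CA)]);Y=np.array([-X[1],X[0]]);cx=q@X;cy=q@Y
# plate surface profile along cx near centre line
m=near&(abs(cy)<.012)
for b in range(-100,-20,4):
    k=m&(abs(cx*1000-b)<2); print(b,k.sum(),(np.median(W[k][:,2])*1000).round(0) if k.sum()>3 else '',end=' | ')
print()
E
python3 car.py 14
```

```text
t 24.4 p [0.5533 0.2291 0.341 ] yaw 11.99 tilt [-0.001 -1.     0.   ] f [-0.3 -0.2  0.7] m [ 0.02  0.06 -0.04] op 0.839 j [ 12.  23.  79.   0.  78. -90.]
tab px [277 198]
crop org 207 123
tabtop 213 ((576.6113891601562, 233.8756866455078), (21.374013900756836, 9.038520812988281), 11.921969413757324)
bail yaw 11.93 x at y=.2335: 0.5759 ymid 0.2333
-100 30 -2.0 | -96 46 -2.0 | -92 565 480.0 | -88 30 -1.0 | -84 45 -2.0 | -80 46 -1.0 | -76 48 47.0 | -72 47 47.0 | -68 48 47.0 | -64 48 46.0 | -60 37 47.0 | -56 43 46.0 | -52 48 46.0 | -48 48 46.0 | -44 34 47.0 | -40 46 46.0 | -36 47 47.0 | -32 43 47.0 | -28 35 46.0 | -24 48 47.0 |
```

View pics/c14.png

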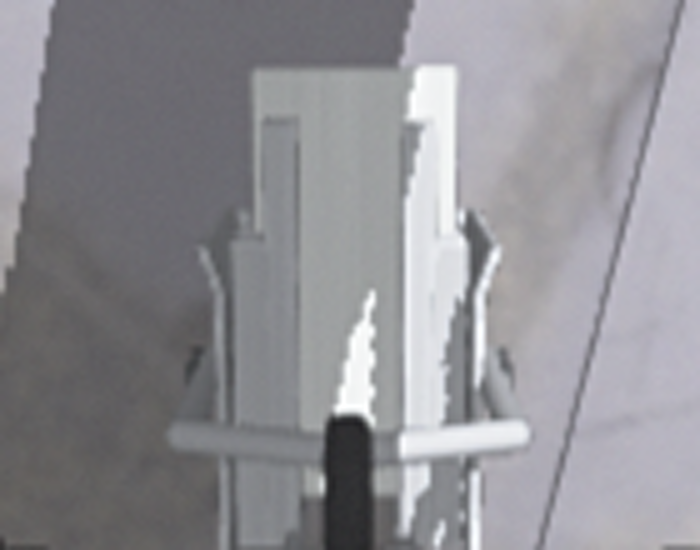

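Run:
```python
from h import *
s=np.load('pics/w14st.npy',allow_pickle=True).item()
X=np.array([np.cos(CA),np.sin(CA)]);Y=np.array([-X[1],X[0]])
for nm,(x,y),z in (('plate end L',(255,68),.048),('plate end R',(455,66),.048),('tongueL',(280,120),.078),('tongueR',(412,122),.078),('Lflare',(203,248),.1),('Rflare',(497,250),.1),('plate edgeL',(250,200),.048),('sill L',(240,240),.078),('Ltongue-sh',(265,118),.078)):
    p=onplane('wrist',207+x/5,123+y/5,z,s)[:2]-CT; print(nm,(p@X*1000).round(1),(p@Y*1000).round(1))
```

```text
plate end L -78.5 -26.7
plate end R -79.1 30.9
tongueL -65.8 -18.3
tongueR -65.3 17.4
Lflare -34.4 -37.7
Rflare -33.9 39.1
plate edgeL -40.6 -28.8
sill L -33.2 -29.7
Ltongue-sh -66.4 -22.3
```

Run:
```python
from plates import *
rects('top',grab('top','15')[0])
json.dump([.5533,.2291,.341,12],open('cmd.json','w'))
plan((.45,0,.15,0),(.4427,-.1799,.10,-.6),(.4427,-.1799,.0235,-.6))
```

```text
top c 482.6 -180.3 sz 130 59 yaw -0.3 px [318. 253.]
top c 478.8 -346.1 sz 129 59 yaw -11.3 px [363. 258.]
shift [-148.7, 191.0, -202.6] ry 12 rows>= 6
shift [-193.2, 241.0, -377.1] ry 12.6 rows>= 3
shift [-193.2, 317.5, -377.1] ry 12.6 rows>= 2
```

{"name": "jog_arm", "arguments": {
  "motion": [-60,20,-40,0,0,0,-149,80,-203,0,12.4,0,-149,120,-203,0,12.4,0,-160,191,-203,0,12.4,0,-193,220,-377,0,12.4,0,-193,241,-377,0,12.4,0,-193,241,-377,0,12.4,0,-193,241,-377,0,12.4,0,-193,241,-377,0,12.4,0,-193,285,-377,0,12.4,0,-193,308,-377,0,12.4,0,-193,317,-377,0,12.4,0,-193,317,-377,0,12.4,0,-193,317,-377,0,12.4,0]
}}

```text
time_s: 26.25
position: [0.4436, -0.1795, 0.0257]
tcp_rot: [[1.0, 0.001, 0.006], [-0.006, -0.001, 1.0], [0.001, -1.0, -0.001]]
force: [0.7, 0.5, -0.2]
opening: 1.001
```

{"name": "jog_arm", "arguments": {
  "motion": [0,2,0,0,0,0,0,2,0,0,0,0,0,2,0,0,0,0,0,2,0,0,0,0,0,2,0,0,0,0,0,2,0,0,0,0],
  "gripper": 0.5
}}

```text
time_s: 27.0
position: [0.4433, -0.1798, 0.0229]
tcp_rot: [[1.0, 0.0, 0.007], [-0.007, -0.0, 1.0], [0.0, -1.0, -0.0]]
force: [-0.2, -0.8, 3.3]
opening: 0.683
```

Run:
```python
from h import *
s=st(); p=s['position']
json.dump([p[0],p[1],p[2],-.4],open('cmd.json','w'))
q=C(-.19,-.001); plan((p[0],p[1],.14,-.4),(*q,.14,12),(*q,.0875,12)); print(q)
plan((*C(-.06,-.001),.0875,12))
```

```text
t 27.0 p [ 0.4433 -0.1798  0.0229] yaw -0.4 tilt [ 0. -1. -0.] f [-0.2 -0.8  3.3] m [-0.03  0.06 -0.01] op 0.683 j [ -35.   42.  112.   -0.   26. -125.]
shift [0.0, -117.1, 0.0] ry -0.0 rows>= 2
shift [-55.7, -117.1, 372.4] ry -12.4 rows>= 7
shift [-55.7, -64.6, 372.4] ry -12.4 rows>= 1
[0.39015987 0.19301863]
shift [130.0, 0.0, -0.0] ry -0.0 rows>= 3
```

{"name": "jog_arm", "arguments": {
  "motion": [0,-20,0,0,0,0,0,-70,0,0,0,0,0,-117,30,0,0,0,0,-117,90,0,-4,0,-10,-117,150,0,-8,0,-30,-117,210,0,-12.4,0,-56,-117,372,0,-12.4,0,-56,-117,372,0,-12.4,0,-56,-117,372,0,-12.4,0,-56,-90,372,0,-12.4,0,-56,-64.6,372,0,-12.4,0,-56,-64.6,372,0,-12.4,0,-56,-64.6,372,0,-12.4,0]
}}

```text
time_s: 28.62
position: [0.3899, 0.1927, 0.0876]
tcp_rot: [[0.978, -0.0, -0.208], [0.208, 0.0, 0.978], [-0.0, -1.0, 0.0]]
force: [-0.0, 0.6, -0.8]
opening: 0.683
```

Run:
```python
from h import *
s=st(); p=s['position'][:2]-CT; X=np.array([np.cos(CA),np.sin(CA)]);Y=np.array([-X[1],X[0]]); print(p@X,p@Y)
im,d=grab('scene','16'); crop(im,180,150,340,270,'c16',5)
im,d=grab('top','16'); crop(im,160,170,280,270,'c16t',6)
```

```text
t 28.62 p [0.3899 0.1927 0.0876] yaw 11.98 tilt [-0. -1.  0.] f [-0.   0.6 -0.8] m [0.08 0.02 0.02] op 0.683 j [ 12.  33. 117.   0.  30. -90.]
-0.19034657057465793 -0.0013029090616276074
```

View pics/c16t.png

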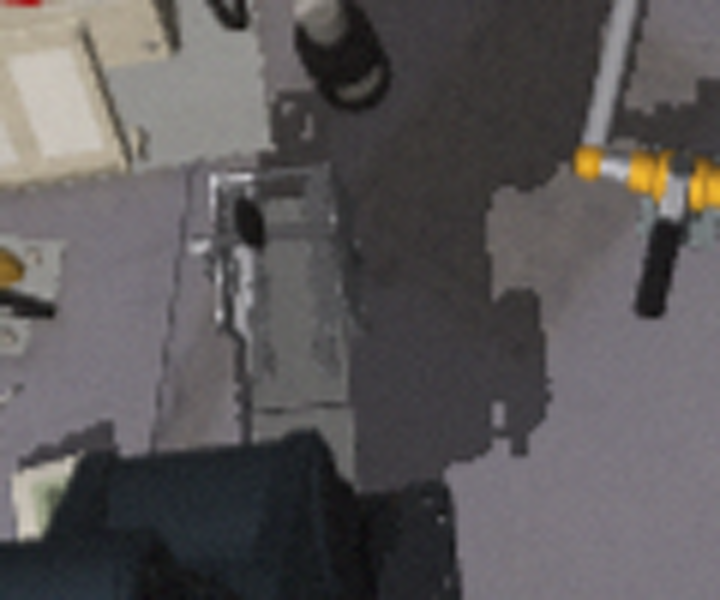

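Aligned with the first plate in the top view (edges at columns 250–355). Insert.

{"name": "jog_arm", "arguments": {
  "motion": [15,0,0,0,0,0,30,0,0,0,0,0,45,0,0,0,0,0,60,0,0,0,0,0,75,0,0,0,0,0,90,0,0,0,0,0,103,0,0,0,0,0,114,0,0,0,0,0,123,0,0,0,0,0,128,0,0,0,0,0,130,0,0,0,0,0,130,0,0,0,0,0]
}}

```text
time_s: 30.22
position: [0.5166, 0.2197, 0.0873]
tcp_rot: [[0.978, -0.001, -0.208], [0.208, -0.0, 0.978], [-0.001, -1.0, -0.0]]
force: [-0.0, -0.5, -0.9]
opening: 0.684
```

{"name": "jog_arm", "arguments": {
  "motion": [0,2,0,0,0,0,0,4,0,0,0,0,0,4,0,0,0,0]
}}

```text
time_s: 30.6
position: [0.5167, 0.2197, 0.0832]
tcp_rot: [[0.978, -0.0, -0.208], [0.208, -0.0, 0.978], [-0.001, -1.0, 0.0]]
force: [0.2, 1.0, -0.6]
opening: 0.685
```

{"name": "jog_arm", "arguments": {
  "motion": [0,0,0,0,0,0,0,0,0,0,0,0,0,0,0,0,0,0,-40,0,0,0,0,0,-80,0,0,0,0,0,-80,-1,0,0,0,0],
  "gripper": 0.95
}}

```text
time_s: 31.35
position: [0.4341, 0.2024, 0.0842]
tcp_rot: [[0.978, -0.006, -0.208], [0.208, -0.001, 0.978], [-0.007, -1.0, 0.0]]
force: [-0.7, -0.1, 0.2]
opening: 0.948
```

{"name": "jog_arm", "arguments": {
  "motion": [0,0,0,0,0,0,0,0,0,0,0,0,0,0,0,0,0,0,0,0,0,0,0,0,0,0,0,0,0,0,0,0,0,0,0,0,0,0,0,0,0,0,0,0,0,0,0,0,0,0,0,0,0,0,20,0,0,0,0,0,38,0,0,0,0,0,42,0,0,0,0,0,45,0,0,0,0,0,47,0,0,0,0,0,49,0,0,0,0,0,49,0,0,0,0,0],
  "gripper": 0
}}

```text
time_s: 33.35
position: [0.4866, 0.2133, 0.0844]
tcp_rot: [[0.978, 0.0, -0.208], [0.208, 0.0, 0.978], [0.0, -1.0, -0.0]]
force: [0.1, 0.4, -0.3]
opening: 0.002
```

{"name": "jog_arm", "arguments": {
  "motion": [1,0,0,0,0,0,2,0,0,0,0,0,2,0,0,0,0,0]
}}

```text
time_s: 33.72
position: [0.488, 0.2136, 0.0843]
tcp_rot: [[0.978, -0.001, -0.208], [0.208, -0.0, 0.978], [-0.001, -1.0, -0.0]]
force: [-1.5, -0.4, 0.9]
opening: 0.003
```

Run:
```python
from h import *
s=st(); p=s['position'][:2]-CT; X=np.array([np.cos(CA),np.sin(CA)]);Y=np.array([-X[1],X[0]]); print(p@X,p@Y)
```

```text
t 33.73 p [0.488  0.2136 0.0843] yaw 12.0 tilt [-0.001 -1.    -0.   ] f [-1.5 -0.4  0.9] m [-0.03  0.3   0.  ] op 0.003 j [ 12.  37. 103.  -0.  40. -90.]
-0.09001390110696994 -0.001213317954143161
```

{"name": "jog_arm", "arguments": {
  "motion": [1,0,0,0,0,0,1.3,0,0,0,0,0]
}}

```text
time_s: 33.98
position: [0.4882, 0.2137, 0.0842]
tcp_rot: [[0.978, -0.004, -0.208], [0.208, -0.001, 0.978], [-0.004, -1.0, -0.0]]
force: [-5.8, -1.0, 3.3]
opening: 0.004
```

Run:
```python
from plates import *
s=st(); p=s['position'][:2]-CT; X=np.array([np.cos(CA),np.sin(CA)]);Y=np.array([-X[1],X[0]]); print(p@X,p@Y)
rects('top',grab('top','17')[0])
```

```text
t 33.98 p [0.4882 0.2137 0.0842] yaw 12.01 tilt [-0.004 -1.    -0.   ] f [-5.8 -1.   3.3] m [-0.2   0.83 -0.01] op 0.004 j [ 12.  37. 102.  -0.  40. -90.]
-0.08975941853717515 -0.0011779966045511773
top c 478.6 -346.2 sz 129 59 yaw -11.4 px [363. 258.]
```

Run:
```python
from h import *
print(onplane('top',403,235,.08), onplane('top',348,222,.01))
json.dump([.4895,.214,.0842,12],open('cmd.json','w'))
plan((.44,.20,.17,12),(.44,-.3384,.11,-11.3),(.44,-.3384,.0235,-11.3))
```

```text
[ 0.56417727 -0.46964348  0.08      ] [ 0.6083931  -0.28150262  0.01      ]
shift [-51.3, -85.8, -3.4] ry 0 rows>= 2
shift [-163.3, -25.8, -530.0] ry 23.3 rows>= 9
shift [-163.3, 60.7, -530.0] ry 23.3 rows>= 2
```

{"name": "jog_arm", "arguments": {
  "motion": [-30,0,0,0,0,0,-51,-60,-3,0,0,0,-65,-86,-60,0,0,0,-80,-86,-140,0,5,0,-100,-86,-220,0,10,0,-120,-86,-300,0,15,0,-145,-60,-400,0,20,0,-163,-26,-530,0,23.3,0,-163,-26,-530,0,23.3,0,-163,-26,-530,0,23.3,0,-163,-26,-530,0,23.3,0,-163,25,-530,0,23.3,0,-163,50,-530,0,23.3,0,-163,60,-530,0,23.3,0,-163,61,-530,0,23.3,0,-163,61,-530,0,23.3,0],
  "gripper": 1
}}

```text
time_s: 36.02
position: [0.4415, -0.3389, 0.0243]
tcp_rot: [[0.981, 0.002, 0.196], [-0.196, -0.002, 0.981], [0.002, -1.0, -0.002]]
force: [-0.0, -0.8, -0.4]
opening: 0.998
```

{"name": "jog_arm", "arguments": {
  "motion": [0,1,0,0,0,0,0,1,0,0,0,0,0,1,0,0,0,0,0,1,0,0,0,0,0,1,0,0,0,0,0,1,0,0,0,0],
  "gripper": 0.5
}}

```text
time_s: 36.78
position: [0.4407, -0.3384, 0.0226]
tcp_rot: [[0.981, 0.0, 0.196], [-0.196, -0.0, 0.981], [0.0, -1.0, -0.0]]
force: [-0.5, 0.1, 2.3]
opening: 0.683
```

Run:
```python
from h import *
s=st(); p=s['position']
json.dump([p[0],p[1],p[2],-11.3],open('cmd.json','w'))
q=C(-.19,-.001); plan((p[0],p[1],.16,-11.3),(*q,.16,12),(*q,p[2]+.082,12)); print(q)
```

```text
t 36.77 p [ 0.4407 -0.3384  0.0226] yaw -11.3 tilt [ 0. -1. -0.] f [-0.5  0.1  2.3] m [ 0.05 -0.02  0.  ] op 0.683 j [ -49.   45.  100.    0.   35. -128.]
shift [0.0, -137.4, 0.0] ry -0.0 rows>= 3
shift [-153.6, -137.4, 511.2] ry -23.3 rows>= 9
shift [-153.6, -82.0, 511.2] ry -23.3 rows>= 1
[0.39015987 0.19301863]
```

{"name": "jog_arm", "arguments": {
  "motion": [0,-20,0,0,0,0,0,-70,0,0,0,0,0,-120,20,0,0,0,-15,-137,70,0,-4,0,-30,-137,130,0,-8,0,-50,-137,190,0,-12,0,-70,-137,250,0,-16,0,-90,-137,310,0,-20,0,-110,-137,370,0,-23.3,0,-130,-137,430,0,-23.3,0,-154,-137,511,0,-23.3,0,-154,-137,511,0,-23.3,0,-154,-137,511,0,-23.3,0,-154,-105,511,0,-23.3,0,-154,-82,511,0,-23.3,0,-154,-82,511,0,-23.3,0,-154,-82,511,0,-23.3,0]
}}

```text
time_s: 38.9
position: [0.3902, 0.1923, 0.1047]
tcp_rot: [[0.978, 0.0, -0.207], [0.207, -0.0, 0.978], [0.0, -1.0, -0.0]]
force: [0.8, 0.4, -0.3]
opening: 0.684
```

Run:
```python
from h import *
s=st(); p=s['position'][:2]-CT; X=np.array([np.cos(CA),np.sin(CA)]);Y=np.array([-X[1],X[0]]); print(p@X,p@Y)
im,d=grab('top','18'); crop(im,160,170,280,270,'c18t',6)
im,d=grab('scene','18'); crop(im,180,150,340,270,'c18',5)
```

```text
t 38.9 p [0.3902 0.1923 0.1047] yaw 11.93 tilt [ 0. -1. -0.] f [ 0.8  0.4 -0.3] m [ 0.    0.06 -0.  ] op 0.684 j [ 11.  31. 116.  -0.  33. -90.]
-0.19013932818680163 -0.0017326102924818958
```

View pics/c18t.png

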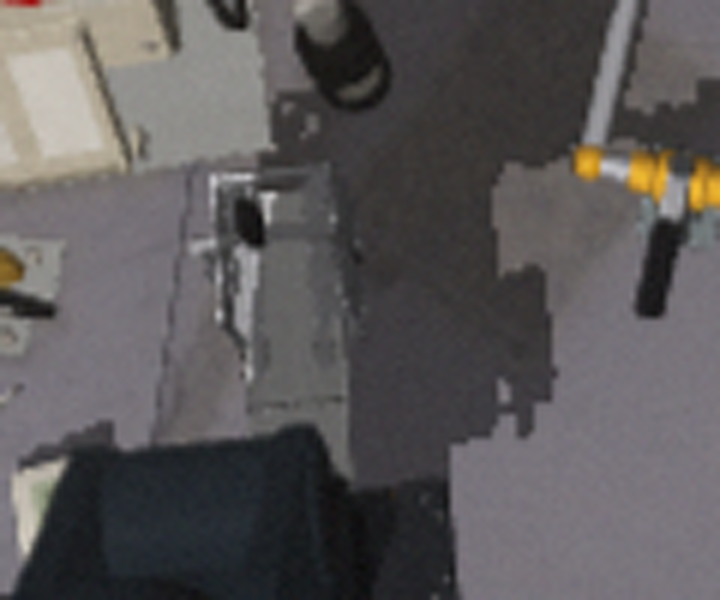

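View pics/c18.png

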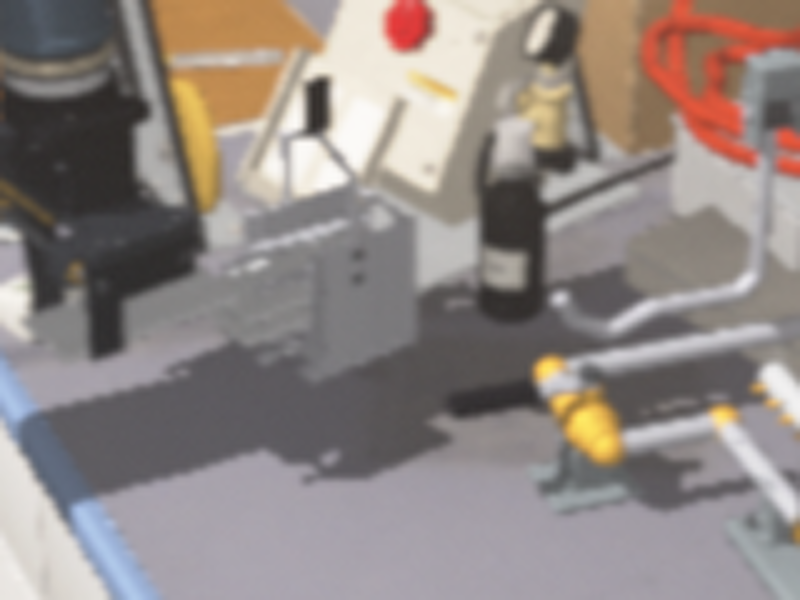

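{"name": "jog_arm", "arguments": {
  "motion": [15,0,0.7,0,0,0,30,0,0.7,0,0,0,45,0,0.7,0,0,0,60,0,0.7,0,0,0,75,0,0.7,0,0,0,90,0,0.7,0,0,0,103,0,0.7,0,0,0,114,0,0.7,0,0,0,123,0,0.7,0,0,0,128,0,0.7,0,0,0,130,0,0.7,0,0,0,130,0,0.7,0,0,0]
}}

```text
time_s: 40.5
position: [0.5164, 0.2206, 0.1043]
tcp_rot: [[0.978, -0.001, -0.208], [0.208, -0.0, 0.978], [-0.001, -1.0, 0.0]]
force: [-0.7, 0.6, -0.5]
opening: 0.686
```

{"name": "jog_arm", "arguments": {
  "motion": [0,2,0,0,0,0,0,3.8,0,0,0,0,0,3.8,0,0,0,0]
}}

```text
time_s: 40.88
position: [0.5166, 0.2207, 0.1006]
tcp_rot: [[0.978, 0.0, -0.208], [0.208, -0.0, 0.978], [0.0, -1.0, -0.0]]
force: [0.4, -1.0, 0.6]
opening: 0.686
```

{"name": "jog_arm", "arguments": {
  "motion": [0,0,0,0,0,0,0,0,0,0,0,0,0,0,0,0,0,0,-40,0,0,0,0,0,-80,0,0,0,0,0,-80,-1,0,0,0,0],
  "gripper": 0.95
}}

```text
time_s: 41.62
position: [0.4339, 0.2033, 0.1012]
tcp_rot: [[0.978, -0.006, -0.208], [0.208, -0.001, 0.978], [-0.007, -1.0, 0.0]]
force: [0.4, 0.8, -0.1]
opening: 0.953
```

{"name": "jog_arm", "arguments": {
  "motion": [0,0,0,0,0,0,0,0,0,0,0,0,0,0,0,0,0,0,0,0,0,0,0,0,0,0,0,0,0,0,0,0,0,0,0,0,0,0,0,0,0,0,0,0,0,0,0,0,0,0,0,0,0,0,20,0,0,0,0,0,38,0,0,0,0,0,42,0,0,0,0,0,45,0,0,0,0,0,47,0,0,0,0,0,49,0,0,0,0,0,50,0,0,0,0,0],
  "gripper": 0
}}

```text
time_s: 43.62
position: [0.4872, 0.2144, 0.1015]
tcp_rot: [[0.978, -0.0, -0.208], [0.208, -0.0, 0.978], [-0.0, -1.0, -0.0]]
force: [0.4, -0.1, 0.4]
opening: 0.003
```

{"name": "jog_arm", "arguments": {
  "motion": [1,0,0,0,0,0,2,0,0,0,0,0,2.3,0,0,0,0,0]
}}

```text
time_s: 44.0
position: [0.4882, 0.2147, 0.1014]
tcp_rot: [[0.978, -0.003, -0.208], [0.208, -0.001, 0.978], [-0.003, -1.0, -0.0]]
force: [-4.1, -0.5, 3.0]
opening: 0.003
```

Run:
```python
from h import *
s=st(); p=s['position'][:2]-CT; X=np.array([np.cos(CA),np.sin(CA)]);Y=np.array([-X[1],X[0]]); print(p@X,p@Y)
```

```text
t 44.0 p [0.4882 0.2147 0.1014] yaw 12.01 tilt [-0.003 -1.    -0.   ] f [-4.1 -0.5  3. ] m [-0.16  0.67  0.01] op 0.003 j [ 12.  36. 102.  -0.  42. -90.]
-0.08958432983432274 -0.00021513257970905296
```

{"name": "jog_arm", "arguments": {
  "motion": [-25,0,0,0,0,0,-25,-60,0,0,0,0,-25,-160,0,0,0,0,-10,-220,0,0,0,0,40,-240,0,0,0,0,65,-240,0,0,0,0,65,-240,0,0,0,0,65,-240,0,0,0,0],
  "gripper": 0.6
}}

```text
time_s: 45.0
position: [0.5523, 0.2283, 0.3406]
tcp_rot: [[0.978, -0.002, -0.208], [0.208, -0.0, 0.978], [-0.002, -1.0, 0.0]]
force: [-0.7, -0.3, 0.8]
opening: 0.596
```

```bash
python3 car.py 20
python3 - <<'E'
from plates import *
im,d=grab('top','20'); rects('top',im); crop(im,180,130,380,280,'c_top20')
E
```

```text
t 45.0 p [0.5523 0.2283 0.3406] yaw 12.0 tilt [-0.002 -1.     0.   ] f [-0.7 -0.3  0.8] m [-0.    0.05  0.  ] op 0.596 j [ 12.  23.  79.   0.  78. -90.]
tab px [277 199]
crop org 207 124
tabtop 217 ((577.4116821289062, 233.3491668701172), (21.60471534729004, 9.07546329498291), 11.984820365905762)
bail yaw 12.01 x at y=.2335: 0.5763 ymid 0.2338
-100 30 -2.0 | -96 544 480.0 | -92 45 -1.0 | -88 30 -2.0 | -84 45 -1.0 | -80 83 43.0 | -76 56 83.0 | -72 55 83.0 | -68 53 83.0 | -64 51 82.0 | -60 51 83.0 | -56 51 82.0 | -52 51 83.0 | -48 51 83.0 | -44 51 83.0 | -40 51 83.0 | -36 44 83.0 | -32 46 82.0 | -28 46 83.0 | -24 50 83.0 |
```

View pics/c20.png

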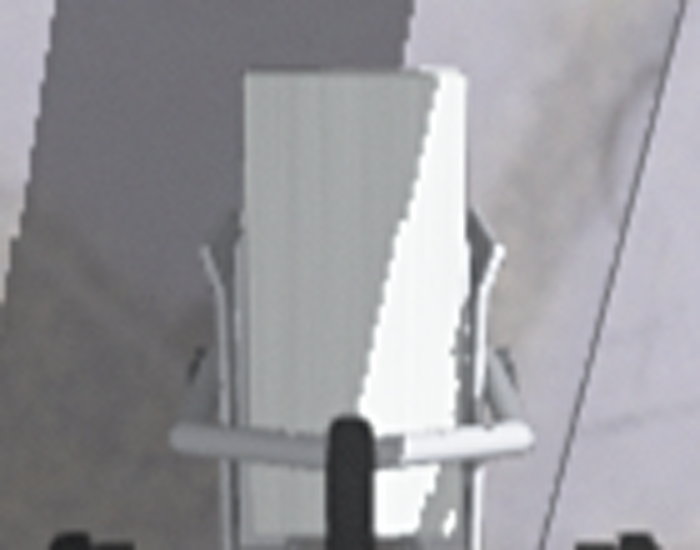

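View pics/c_top20.png

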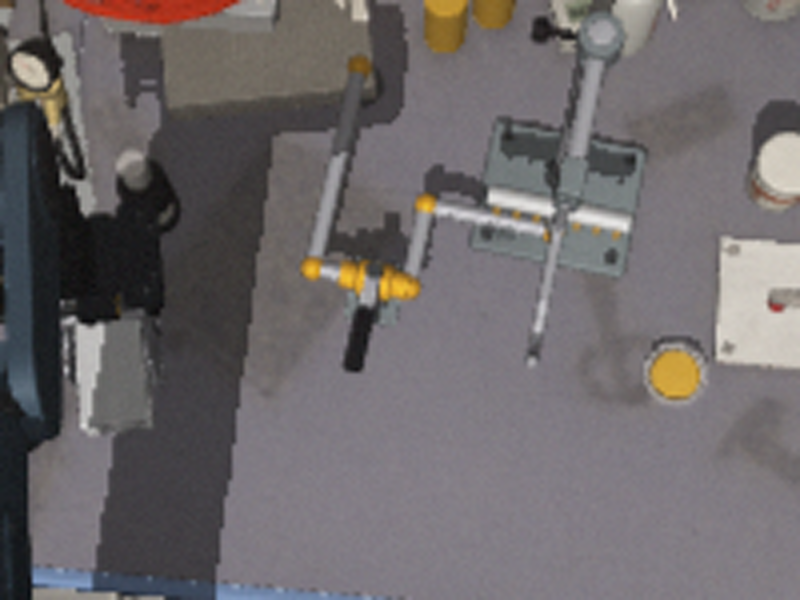

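Run:
```python
from h import *
json.dump([.5523,.2283,.3406,12],open('cmd.json','w'))
p=C(.0008,-.0006); plan((*p,.26,12),(*p,.196,12)); print(p)
```

```text
shift [24.9, 80.6, -0.4] ry 0 rows>= 2
shift [24.9, 144.6, -0.4] ry 0 rows>= 2
[0.57670727 0.23307944]
```

{"name": "jog_arm", "arguments": {
  "motion": [25,40,-0.4,0,0,0,25,80,-0.4,0,0,0,25,110,-0.4,0,0,0,25,132,-0.4,0,0,0,25,143,-0.4,0,0,0,25,144,-0.4,0,0,0,25,144,-0.4,0,0,0]
}}

```text
time_s: 45.98
position: [0.5782, 0.2334, 0.1985]
tcp_rot: [[0.978, 0.002, -0.208], [0.208, 0.0, 0.978], [0.002, -1.0, -0.0]]
force: [0.3, 0.4, 0.2]
opening: 0.601
```

{"name": "jog_arm", "arguments": {
  "motion": [0,0,0,0,0,0,0,0,0,0,0,0,0,0,0,0,0,0,0,0,0,0,0,0,0,0,0,0,0,0,0,0,0,0,0,0,0,0,0,0,0,0,0,0,0,0,0,0],
  "gripper": 0.02
}}

```text
time_s: 46.98
position: [0.5777, 0.233, 0.1975]
tcp_rot: [[0.978, -0.0, -0.208], [0.208, -0.0, 0.978], [-0.0, -1.0, -0.0]]
force: [0.0, -2.4, -0.2]
opening: 0.117
```

Run:
```python
from h import *
s=st(); im,d=grab('scene','21'); crop(im,180,130,340,250,'c21',5)
```

```text
t 46.98 p [0.5777 0.233  0.1975] yaw 12.0 tilt [-0. -1. -0.] f [ 0.  -2.4 -0.2] m [-0.12  0.01 -0.  ] op 0.117 j [ 12.  33.  85.  -0.  62. -90.]
```

View pics/c21.png

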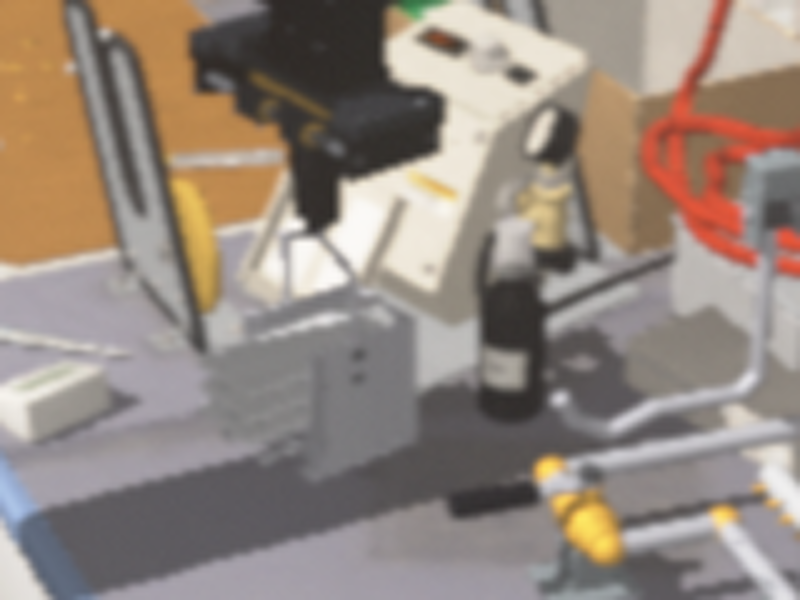

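Run:
```python
from h import *
json.dump([.5777,.233,.1975,12],open('cmd.json','w'))
plan((.5777,.233,.312,12),(.53,.20,.312,12),(.5242,.0,.312,0),(.5242,-.1337,.312,-7))
```

```text
shift [0.0, -114.5, 0.0] ry 0 rows>= 2
shift [-53.5, -114.5, -22.4] ry 0 rows>= 1
shift [-100.8, -114.5, -216.8] ry 12 rows>= 4
shift [-128.6, -114.5, -347.6] ry 19 rows>= 3
```

{"name": "jog_arm", "arguments": {
  "motion": [0,-5,0,0,0,0,0,-15,0,0,0,0,0,-30,0,0,0,0,0,-50,0,0,0,0,0,-75,0,0,0,0,0,-98,0,0,0,0,0,-112,0,0,0,0,0,-115,0,0,0,0,0,-115,0,0,0,0]
}}

```text
time_s: 48.15
position: [0.5772, 0.2331, 0.312]
tcp_rot: [[0.978, -0.001, -0.208], [0.208, -0.0, 0.978], [-0.001, -1.0, 0.0]]
force: [0.4, -0.6, -8.9]
opening: 0.11
```

Run:
```python
from h import *
s=st(); im,d=grab('scene','22'); crop(im,180,110,340,230,'c22',5)
```

```text
t 48.15 p [0.5772 0.2331 0.312 ] yaw 12.0 tilt [-0.001 -1.     0.   ] f [ 0.4 -0.6 -8.9] m [-0.    0.1  -0.01] op 0.11 j [ 12.  26.  78.   0.  76. -90.]
```

View pics/c22.png

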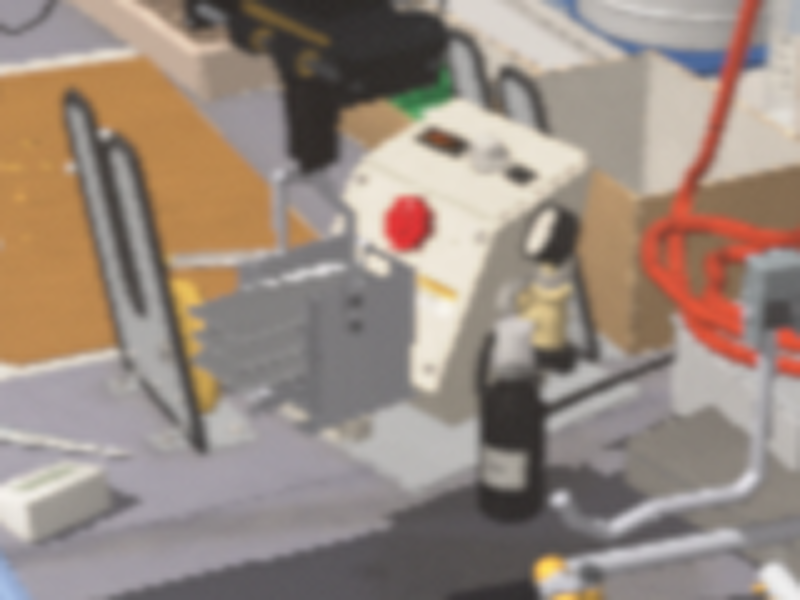

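{"name": "jog_arm", "arguments": {
  "motion": [-10,0,-4,0,0,0,-25,0,-10,0,0,0,-42,0,-18,0,0,0,-53,0,-35,0,1,0,-60,0,-60,0,3,0,-67,0,-90,0,5,0,-76,0,-120,0,7,0,-84,0,-150,0,9,0,-92,0,-182,0,11,0,-100,0,-215,0,13,0,-107,0,-245,0,15,0,-114,0,-275,0,17,0,-120,0,-303,0,18.5,0,-125,0,-328,0,19,0,-128,0,-343,0,19,0,-128.6,0,-347.6,0,19,0,-128.6,0,-347.6,0,19,0,-128.6,0,-347.6,0,19,0]
}}

```text
time_s: 50.45
position: [0.524, -0.1325, 0.3124]
tcp_rot: [[0.993, -0.001, 0.121], [-0.121, 0.001, 0.993], [-0.001, -1.0, 0.001]]
force: [0.1, -0.7, -8.6]
opening: 0.109
```

Run:
```python
from h import *
s=st(); im,d=grab('scene','23'); crop(im,200,110,400,260,'c23',4)
q=s['position'][:2]-[.6718,-.1518]; c,s_=np.cos(np.radians(-7)),np.sin(np.radians(-7)); print('stand XY of TCP',q@[c,s_],q@[-s_,c])
```

```text
t 50.45 p [ 0.524  -0.1325  0.3124] yaw -6.95 tilt [-0.001 -1.     0.001] f [ 0.1 -0.7 -8.6] m [0.02 0.12 0.02] op 0.109 j [ -26.   19.   89.    0.   71. -109.]
stand XY of TCP -0.1490493235862644 0.0011428183057355483
```

View pics/c23.png

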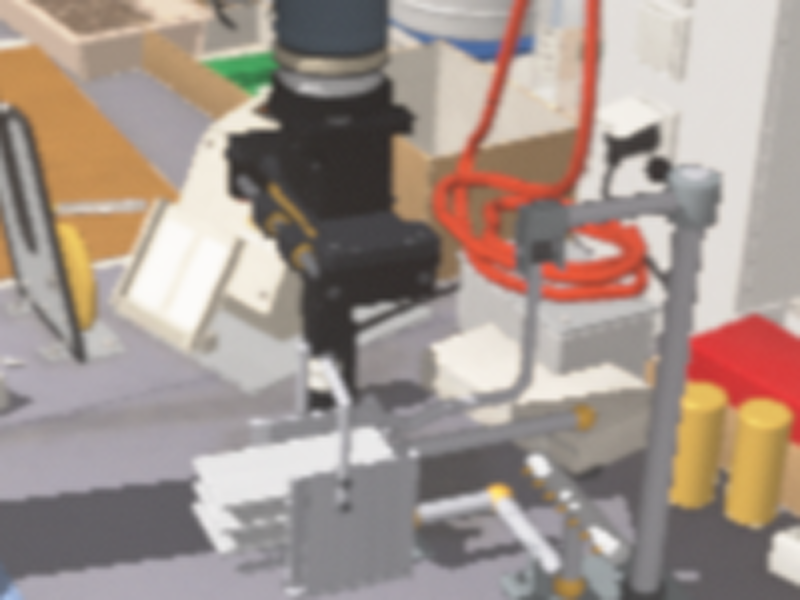

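{"name": "jog_arm", "arguments": {
  "motion": [0,6,-1,0,0,0,0,13,-1,0,0,0,0,18,-1,0,0,0,0,18,-1,0,0,0]
}}

```text
time_s: 51.0
position: [0.5236, -0.1343, 0.2938]
tcp_rot: [[0.993, -0.002, 0.122], [-0.122, 0.001, 0.993], [-0.002, -1.0, 0.001]]
force: [1.1, -0.2, -7.7]
opening: 0.115
```

Run:
```python
from h import *
s=st(); im,d=grab('scene','24'); crop(im,240,180,350,262,'c24',7)
q=s['position'][:2]-[.6718,-.1518]; c,s_=np.cos(np.radians(-7)),np.sin(np.radians(-7)); print('stand XY of TCP',q@[c,s_],q@[-s_,c])
np.save('pics/w24st.npy',s,allow_pickle=True)
im,d=grab('wrist','24'); cv2.imwrite('pics/w24.png',im[:,:,::-1]); im,d=grab('top','24'); crop(im,280,160,350,230,'c24t',8)
```

```text
t 51.0 p [ 0.5236 -0.1343  0.2938] yaw -7.0 tilt [-0.002 -1.     0.001] f [ 1.1 -0.2 -7.7] m [-0.01 -0.05 -0.  ] op 0.115 j [ -26.   20.   91.   -0.   69. -109.]
stand XY of TCP -0.14918577676824524 -0.0006500465402825267
```

View pics/c24.png

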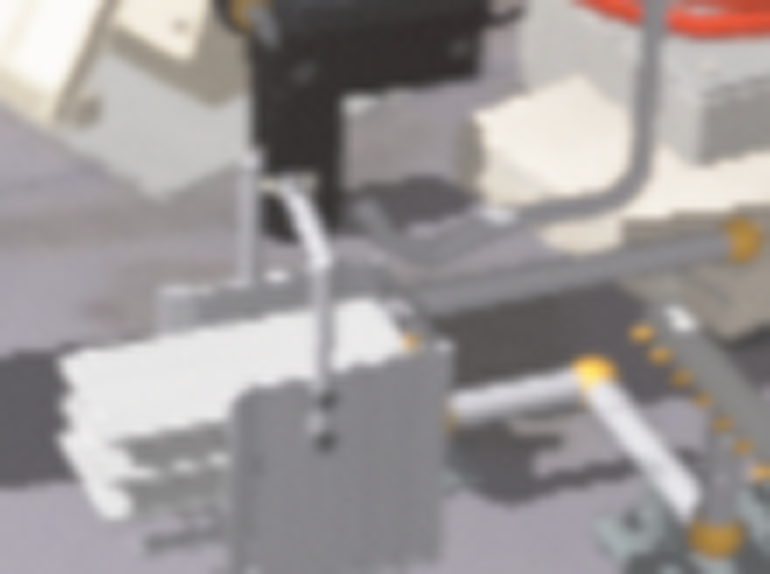

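View pics/w24.png

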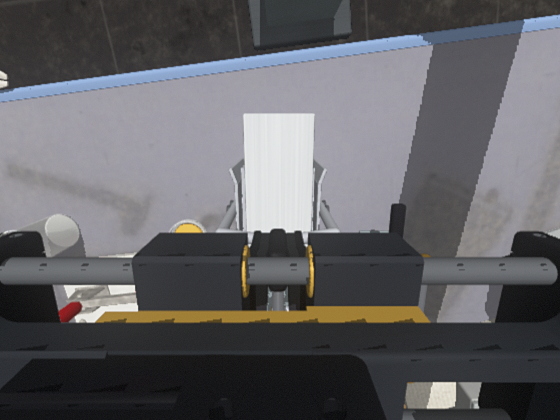

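View pics/c24t.png

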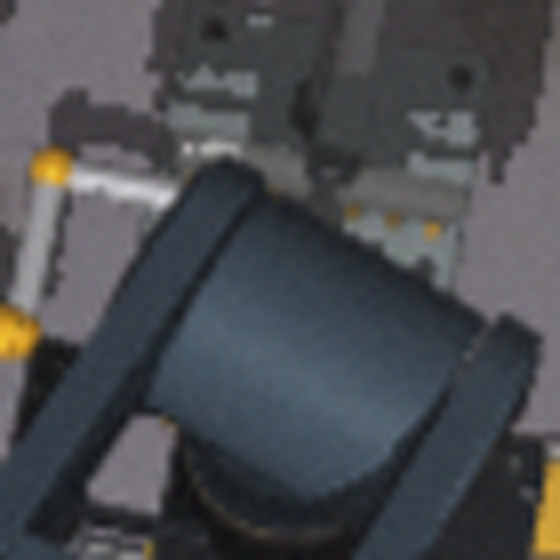

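{"name": "jog_arm", "arguments": {
  "motion": [6,0,0.5,0,0,0,16,0,0.5,0,0,0,28,0,0.5,0,0,0,40,0,0.5,0,0,0,51,0,0.5,0,0,0,59,0,0.5,0,0,0,62,0,0.5,0,0,0,62,0,0.5,0,0,0,62,0,0.5,0,0,0]
}}

```text
time_s: 52.28
position: [0.5852, -0.1414, 0.2945]
tcp_rot: [[0.993, -0.001, 0.122], [-0.122, 0.0, 0.993], [-0.001, -1.0, 0.0]]
force: [0.5, -0.4, -7.0]
opening: 0.113
```

Run:
```python
from h import *
s=st(); im,d=grab('scene','25'); crop(im,240,180,350,262,'c25',7)
q=s['position'][:2]-[.6718,-.1518]; c,s_=np.cos(np.radians(-7)),np.sin(np.radians(-7)); print('stand XY of TCP',q@[c,s_],q@[-s_,c])
```

```text
t 52.27 p [ 0.5852 -0.1414  0.2945] yaw -7.01 tilt [-0.001 -1.     0.   ] f [ 0.5 -0.4 -7. ] m [ 0.08  0.04 -0.03] op 0.113 j [ -24.   25.   82.   -0.   72. -107.]
stand XY of TCP -0.08725365018786613 -0.0002539654964604804
```

View pics/c25.png

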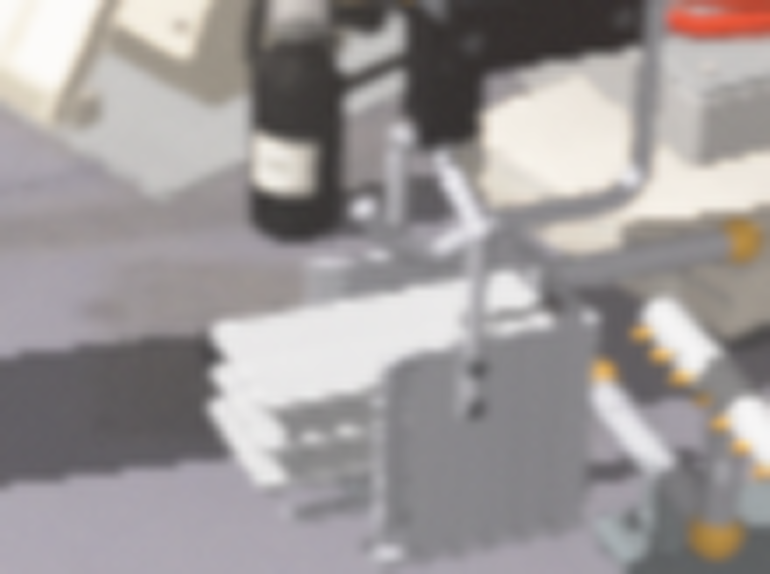

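{"name": "jog_arm", "arguments": {
  "motion": [0,8,0,0,0,0,0,18,0,0,0,0,0,27,0,0,0,0,0,33,0,0,0,0,0,34,0,0,0,0,0,34,0,0,0,0]
}}

```text
time_s: 53.08
position: [0.5859, -0.1417, 0.2606]
tcp_rot: [[0.993, 0.0, 0.122], [-0.122, -0.0, 0.993], [0.0, -1.0, -0.0]]
force: [-0.0, 0.7, -7.8]
opening: 0.11
```

{"name": "jog_arm", "arguments": {
  "motion": [0,1,0,0,0,0,0,2,0,0,0,0,0,3,0,0,0,0,0,3,0,0,0,0]
}}

```text
time_s: 53.58
position: [0.5858, -0.1417, 0.2584]
tcp_rot: [[0.993, 0.001, 0.122], [-0.122, -0.001, 0.993], [0.001, -1.0, -0.001]]
force: [-1.0, 0.8, -3.1]
opening: 0.112
```

{"name": "jog_arm", "arguments": {
  "motion": [0,1,0,0,0,0,0,1,0,0,0,0]
}}

```text
time_s: 53.82
position: [0.586, -0.1418, 0.2581]
tcp_rot: [[0.993, 0.001, 0.122], [-0.122, -0.001, 0.993], [0.002, -1.0, -0.001]]
force: [-2.2, 1.0, 4.4]
opening: 0.112
```

{"name": "jog_arm", "arguments": {
  "motion": [0,-0.7,0,0,0,0,0,-0.7,0,0,0,0,0,-0.7,0,0,0,0]
}}

```text
time_s: 54.2
position: [0.586, -0.1418, 0.258]
tcp_rot: [[0.993, 0.001, 0.122], [-0.122, -0.001, 0.993], [0.001, -1.0, -0.0]]
force: [-3.1, 0.7, 5.8]
opening: 0.111
```

{"name": "jog_arm", "arguments": {
  "motion": [0,0,0,0,0,0,0,0,0,0,0,0,0,0,0,0,0,0,0,0,0,0,0,0],
  "gripper": 0.4
}}

```text
time_s: 54.7
position: [0.5858, -0.1415, 0.257]
tcp_rot: [[0.993, -0.0, 0.122], [-0.122, 0.0, 0.993], [-0.0, -1.0, 0.0]]
force: [-0.8, 0.2, 0.0]
opening: 0.388
```

Run:
```python
from h import *
s=st(); im,d=grab('scene','26'); crop(im,240,180,350,262,'c26',7)
```

```text
t 54.7 p [ 0.5858 -0.1415  0.257 ] yaw -7.0 tilt [-0. -1.  0.] f [-0.8  0.2  0. ] m [ 0.08  0.   -0.  ] op 0.388 j [ -24.   28.   85.    0.   68. -107.]
```

View pics/c26.png

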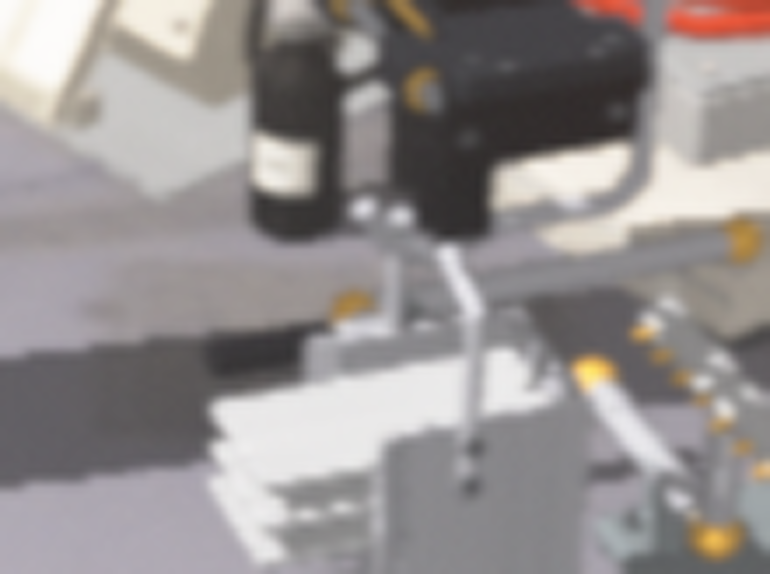

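{"name": "jog_arm", "arguments": {
  "motion": [0,-8,0,0,0,0,0,-20,0,0,0,0,0,-40,0,0,0,0,0,-75,0,0,0,0,0,-90,0,0,0,0,0,-90,0,0,0,0]
}}

```text
time_s: 55.5
position: [0.5862, -0.1418, 0.3488]
tcp_rot: [[0.993, 0.003, 0.122], [-0.122, -0.001, 0.993], [0.003, -1.0, -0.001]]
force: [0.8, 0.7, -0.4]
opening: 0.401
```

Run:
```python
from h import *
s=st(); im,d=grab('scene','27'); crop(im,240,170,350,280,'c27',5)
np.save('pics/w27st.npy',s,allow_pickle=True); im,d=grab('wrist','27'); cv2.imwrite('pics/w27.png',im[:,:,::-1])
p=s['position']; json.dump([p[0],p[1],p[2],-7],open('cmd.json','w'))
Ax=np.array([.6594,.0043]); w=[Ax+A(np.array(q)/1000) for q in [(-65,-35),(-66,-15),(-68,4),(-64,29),(-48,51),(-30,60),(-20,65),(-14,66)]]
plan((.55,-.0,p[2],-97),(*w[0],.20,-97)); plan((*w[0],.096,-97)); plan(*[(*a,.096,-97) for a in w[1:]])
print(np.round(w,4).tolist())
```

```text
t 55.5 p [ 0.5862 -0.1418  0.3488] yaw -7.0 tilt [ 0.003 -1.    -0.001] f [ 0.8  0.7 -0.4] m [ 0.06 -0.02  0.02] op 0.401 j [ -24.   23.   78.    0.   79. -107.]
shift [-53.2, 0.0, 136.3] ry 90 rows>= 3
shift [-10.2, 148.8, 118.9] ry 90 rows>= 3
shift [0.0, 104.0, 0.0] ry -0.0 rows>= 2
shift [-20.0, 0.0, -1.0] ry -0.0 rows>= 1
shift [-39.0, 0.0, -3.0] ry -0.0 rows>= 1
shift [-64.0, 0.0, 1.0] ry -0.0 rows>= 1
shift [-86.0, 0.0, 17.0] ry -0.0 rows>= 1
shift [-95.0, 0.0, 35.0] ry -0.0 rows>= 1
shift [-100.0, 0.0, 45.0] ry -0.0 rows>= 1
shift [-101.0, 0.0, 51.0] ry -0.0 rows>= 1
[[0.5906, -0.0225], [0.5921, -0.0025], [0.5924, 0.0166], [0.5994, 0.0409], [0.618, 0.0608], [0.6369, 0.0675], [0.6475, 0.0713], [0.6535, 0.0715]]
```

View pics/c27.png

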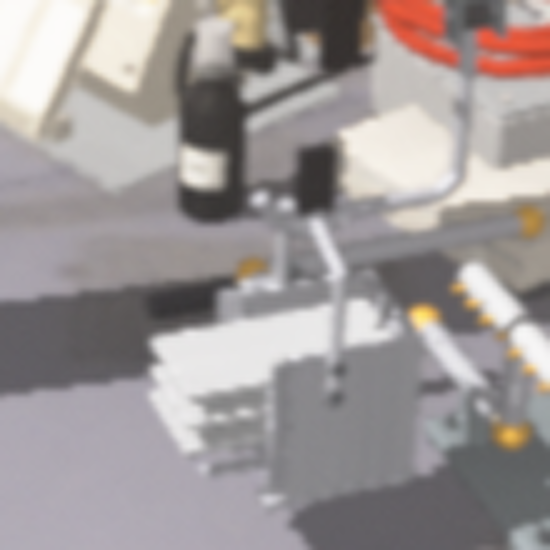

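View pics/w27.png

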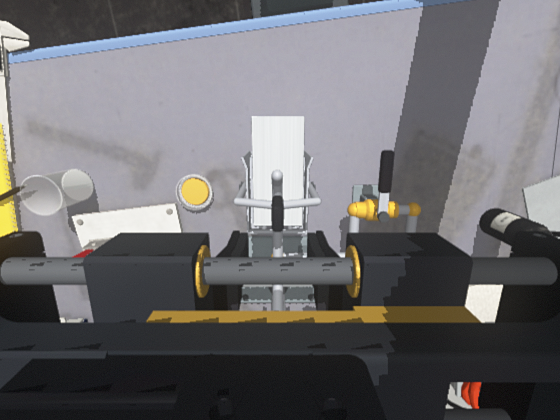

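{"name": "jog_arm", "arguments": {
  "motion": [-20,0,40,0,10,0,-45,0,90,0,20,0,-53,0,125,0,30,0,-53,0,136,0,40,0,-53,0,136,0,50,0,-53,0,136,0,60,0,-53,0,136,0,70,0,-53,0,136,0,80,0,-53,0,136,0,90,0,-30,40,127,0,90,0,-10,100,119,0,90,0,-10,149,119,0,90,0,-10,149,119,0,90,0,-10,149,119,0,90,0],
  "gripper": 0
}}

```text
time_s: 57.35
position: [0.5908, -0.0223, 0.199]
tcp_rot: [[-0.122, 0.001, 0.993], [-0.993, -0.0, -0.122], [0.0, -1.0, 0.001]]
force: [-0.4, 0.0, 0.6]
opening: 0.006
```

Run:
```python
from h import *
s=st(); im,d=grab('scene','28'); crop(im,220,140,350,240,'c28',6)
im,d=grab('top','28'); crop(im,240,170,330,240,'c28t',8)
```

```text
t 57.35 p [ 0.5908 -0.0223  0.199 ] yaw -97.0 tilt [ 0.    -1.     0.001] f [-0.4  0.   0.6] m [-0.06  0.06  0.02] op 0.006 j [-13.  31.  90.   0.  59.  -6.]
```

View pics/c28.png

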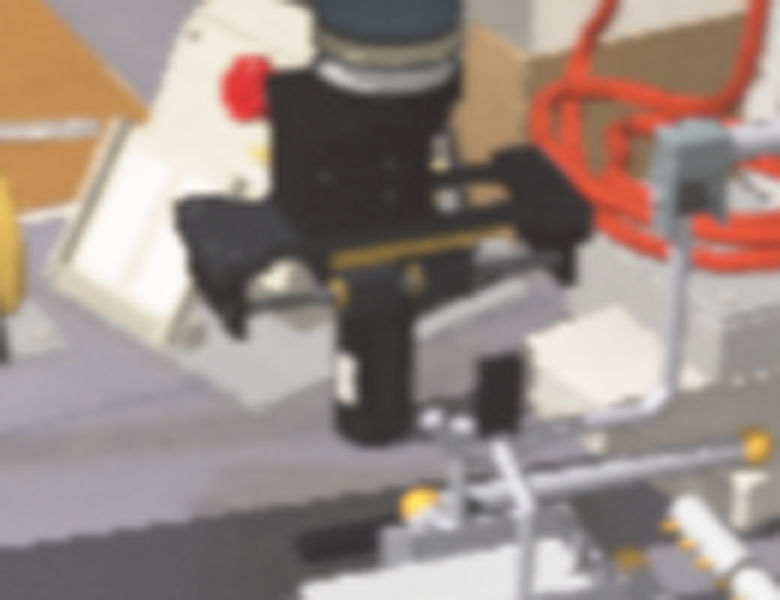

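View pics/c28t.png

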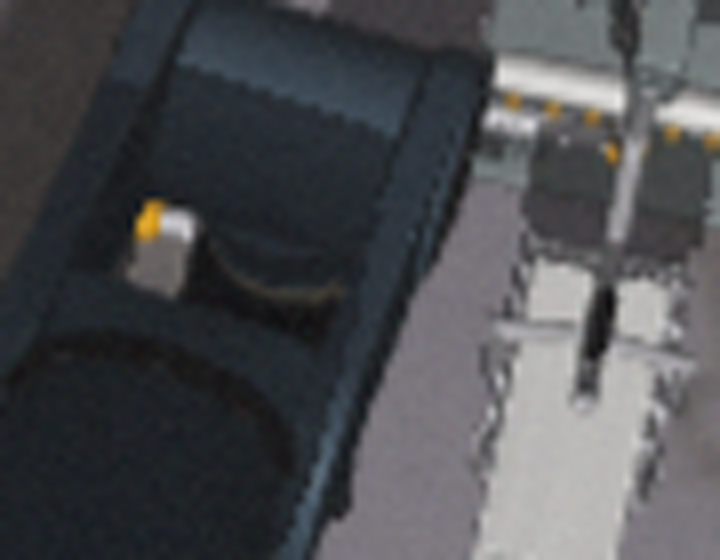

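{"name": "jog_arm", "arguments": {
  "motion": [0,50,0,0,0,0,0,90,0,0,0,0,0,103,0,0,0,0,0,103,0,0,0,0,-10,103,0,0,0,0,-20,103,-1,0,0,0,-30,103,-2,0,0,0,-39,103,-3,0,0,0,-52,103,-1,0,0,0,-64,103,1,0,0,0,-76,103,9,0,0,0,-86,103,17,0,0,0,-91,103,26,0,0,0,-95,103,35,0,0,0,-98,103,40,0,0,0,-98,103,40,0,0,0]
}}

```text
time_s: 59.45
position: [0.6429, 0.0703, 0.0953]
tcp_rot: [[-0.122, 0.002, 0.992], [-0.992, 0.0, -0.122], [-0.001, -1.0, 0.002]]
force: [0.6, 0.1, -0.0]
opening: 0.006
```

{"name": "jog_arm", "arguments": {
  "motion": [-1,0,4,0,0,0,-2,0,8,0,0,0,-2,0,8,0,0,0]
}}

```text
time_s: 59.82
position: [0.6495, 0.071, 0.0951]
tcp_rot: [[-0.122, -0.002, 0.993], [-0.993, -0.0, -0.122], [0.0, -1.0, -0.002]]
force: [-2.3, -0.8, 1.2]
opening: 0.004
```

{"name": "jog_arm", "arguments": {
  "motion": [0,0,3,0,0,0,0,0,6,0,0,0,0,0,6,0,0,0]
}}

```text
time_s: 60.2
position: [0.65, 0.0711, 0.0948]
tcp_rot: [[-0.121, -0.014, 0.992], [-0.993, 0.001, -0.121], [0.001, -1.0, -0.014]]
force: [-12.6, -1.1, 8.1]
opening: 0.001
```

{"name": "jog_arm", "arguments": {
  "motion": [0,0,3,0,0,0,0,0,3,0,0,0]
}}

```text
time_s: 60.45
position: [0.6502, 0.0711, 0.0947]
tcp_rot: [[-0.121, -0.021, 0.992], [-0.993, 0.001, -0.121], [0.001, -1.0, -0.021]]
force: [-18.5, -0.4, 13.1]
opening: 0.002
```

{"name": "jog_arm", "arguments": {
  "motion": [0,0,-10,0,0,0,0,0,-25,0,0,0,0,-30,-40,0,0,0,0,-80,-40,0,0,0,0,-140,-40,0,0,0,0,-200,-60,0,0,0,0,-230,-100,0,0,0,0,-230,-120,0,0,0,0,-230,-120,0,0,0,0,-230,-120,0,0,0]
}}

```text
time_s: 61.7
position: [0.5413, 0.0846, 0.3253]
tcp_rot: [[-0.122, 0.002, 0.993], [-0.993, 0.0, -0.122], [-0.0, -1.0, 0.002]]
force: [0.6, -1.0, -0.3]
opening: 0.004
```

Run:
```python
from h import *
s=st(); im,d=grab('scene','30'); crop(im,220,140,380,260,'c30',5)
im,d=grab('top','30'); crop(im,220,150,350,260,'c30t',6)
```

```text
t 61.7 p [0.5413 0.0846 0.3253] yaw -97.02 tilt [-0.    -1.     0.002] f [ 0.6 -1.  -0.3] m [-0.09  0.1  -0.02] op 0.004 j [-3. 19. 87.  0. 73.  4.]
```

View pics/c30.png

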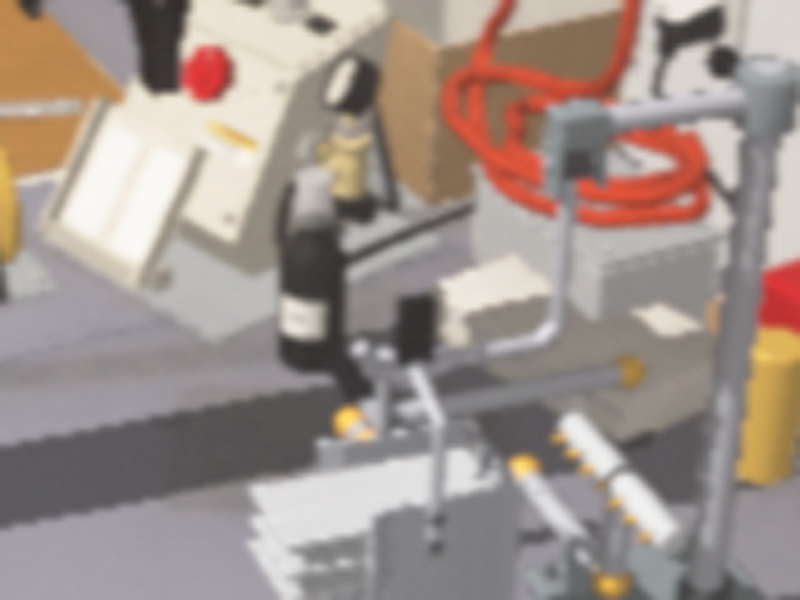

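View pics/c30t.png

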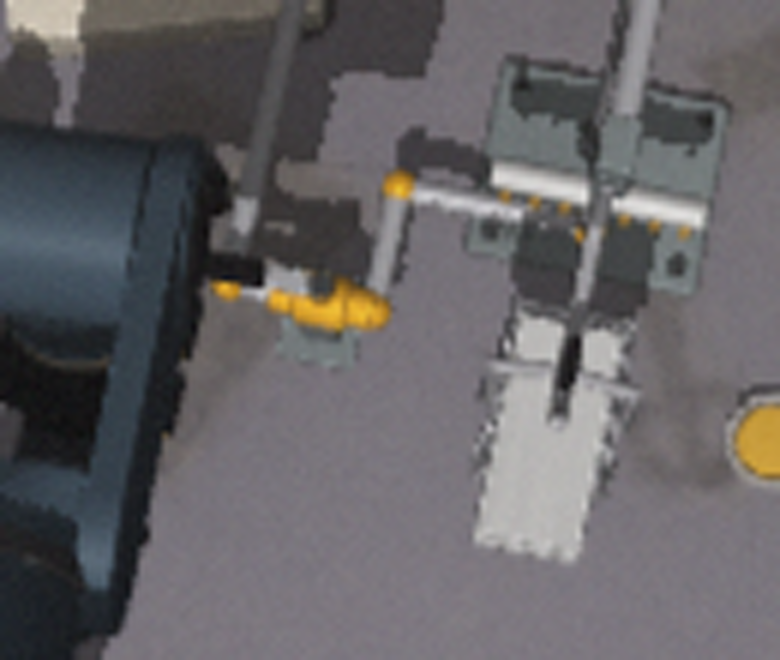

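{"name": "jog_arm", "arguments": {
  "motion": [-100,0,-60,0,0,0,-160,0,-90,0,0,0,-160,0,-90,0,0,0,-160,0,-90,0,0,0,-160,0,-90,0,0,0,-160,0,-90,0,0,0,-160,0,-90,0,0,0,-160,0,-90,0,0,0,-160,0,-90,0,0,0,-160,0,-90,0,0,0,-160,0,-90,0,0,0]
}}

```text
time_s: 63.18
position: [0.4701, 0.2545, 0.3253]
tcp_rot: [[-0.122, 0.0, 0.993], [-0.993, 0.0, -0.122], [-0.0, -1.0, 0.0]]
force: [0.1, 0.2, -0.1]
opening: 0.004
```

Run:
```python
from h import *
s=st(); ims=[]
v,u=np.mgrid[0:420,0:560]
for i in range(12):
    im,d=grab('top',f'z{i}'); ims.append(im.astype(int)); W=pix2w('top',u,v,d)
    m=(d>0)&(W[...,2]>.12)&(W[...,2]<.17)&(im.min(2)>120)&(abs(W[...,0]-.55)<.1)&(abs(W[...,1]+.14)<.07)
    print(i,m.sum(),W[m].mean(0).round(4), im[210:240,300:330].astype(int).sum())
print('maxdiff in carrier area',[np.abs(ims[i]-ims[0])[180:245,290:335].max() for i in range(12)])
crop(ims[-1].astype(np.uint8),220,150,350,260,'c31t',6)
im=ims[-1]
# lever direction in top
g=im; W=pix2w('top',u,v,load('top','z11')[1]); m=(g.max(2)<75)&(abs(W[...,2]-.085)<.015)&(abs(W[...,0]-.665)<.04)&(W[...,1]>.02)&(W[...,1]<.12)
P=W[m]; vx,vy,x,y=cv2.fitLine(P[:,:2].astype(np.float32),cv2.DIST_HUBER,0,1e-4,1e-4).ravel(); print('lever',len(P),P.mean(0).round(4),np.degrees(np.arctan2(vy,vx)))
```

```text
t 63.17 p [0.4701 0.2545 0.3253] yaw -97.0 tilt [-0. -1.  0.] f [ 0.1  0.2 -0.1] m [-0.11  0.08  0.03] op 0.004 j [16. 18. 89. -0. 73. 23.]
0 633 [ 0.5638 -0.1382  0.1456] 414134
1 632 [ 0.5636 -0.138   0.1459] 413935
2 629 [ 0.5636 -0.1381  0.1454] 414073
3 637 [ 0.5639 -0.1383  0.1456] 414398
4 631 [ 0.5638 -0.1379  0.1455] 414422
5 627 [ 0.5637 -0.1377  0.1455] 413421
6 632 [ 0.5636 -0.1374  0.1454] 412989
7 630 [ 0.5638 -0.1371  0.1456] 412882
8 631 [ 0.5639 -0.1372  0.1455] 413233
9 631 [ 0.5638 -0.1372  0.1457] 412933
10 631 [ 0.5638 -0.1373  0.1455] 413045
11 632 [ 0.5639 -0.1373  0.1453] 413383
maxdiff in carrier area [np.int64(0), np.int64(60), np.int64(81), np.int64(83), np.int64(85), np.int64(80), np.int64(81), np.int64(82), np.int64(82), np.int64(86), np.int64(83), np.int64(83)]
lever 78 [0.6659 0.0668 0.0868] 82.79959
```

View pics/c31t.png

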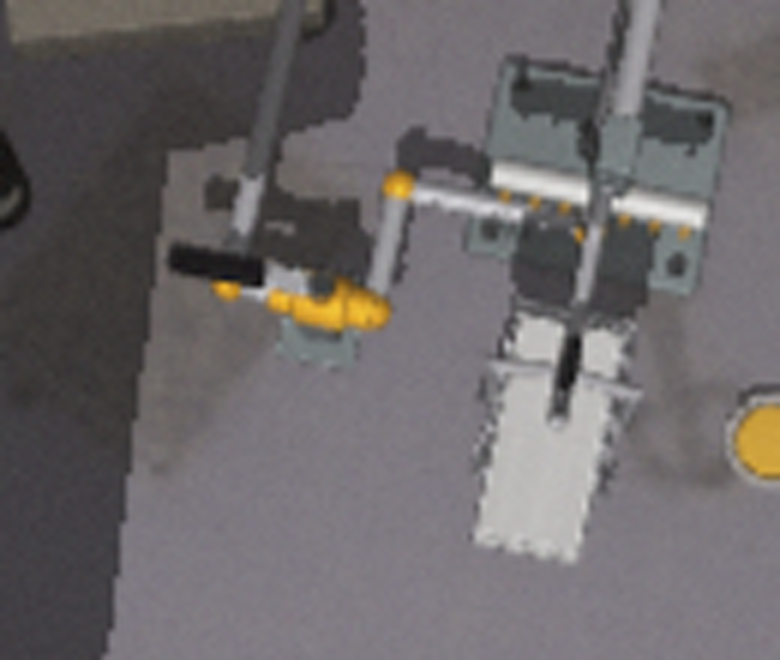

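{"name": "jog_arm", "arguments": {
  "motion": [0,0,0,0,0,0,0,0,0,0,0,0,0,0,0,0,0,0,0,0,0,0,0,0,0,0,0,0,0,0,0,0,0,0,0,0,0,0,0,0,0,0,0,0,0,0,0,0,0,0,0,0,0,0,0,0,0,0,0,0,0,0,0,0,0,0,0,0,0,0,0,0,0,0,0,0,0,0,0,0,0,0,0,0,0,0,0,0,0,0,0,0,0,0,0,0]
}}

```text
time_s: 65.78
position: [0.4701, 0.2545, 0.3252]
tcp_rot: [[-0.122, -0.0, 0.993], [-0.993, -0.0, -0.122], [0.0, -1.0, -0.0]]
force: [1.3, 0.1, -1.0]
opening: 0.005
```

Run:
```python
from plates import *
v,u=np.mgrid[0:420,0:560]
for i in range(14):
    im,d=grab('top',f'y{i}'); W=pix2w('top',u,v,d)
    m=(d>0)&(W[...,2]>.12)&(W[...,2]<.17)&(im.min(2)>120)&(abs(W[...,0]-.55)<.1)&(abs(W[...,1]+.14)<.07)
    print(W[m].mean(0).round(4)[:2],end=' ')
im0,_=load('top','0'); print('bystander diffs'); 
cv2.imwrite('pics/final.png',im[:,:,::-1])
im,d=grab('scene','fin'); cv2.imwrite('pics/fin_s.png',im[:,:,::-1])
```

```text
[ 0.564  -0.1381] [ 0.564  -0.1382] [ 0.5638 -0.1382] [ 0.5633 -0.1383] [ 0.5636 -0.1382] [ 0.5638 -0.1381] [ 0.5638 -0.1382] [ 0.5639 -0.138 ] [ 0.5635 -0.138 ] [ 0.5635 -0.1379] [ 0.5637 -0.1374] [ 0.5639 -0.1372] [ 0.5641 -0.1373] [ 0.5641 -0.1373] bystander diffs
```

View pics/fin_s.png

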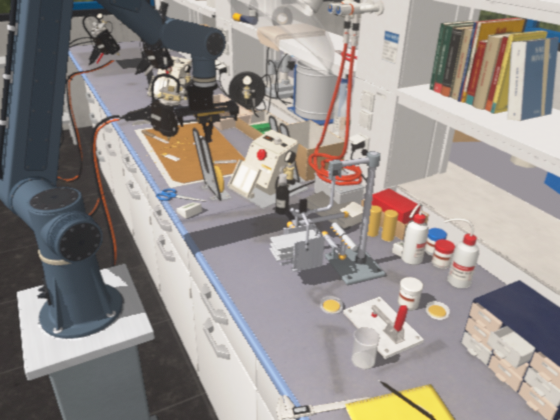

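Sway is about 1 mm peak to peak and not growing, the lever is in line, and the plates and bystanders are in place. I'm handing in.

```bash
python3 -c "
from rig import bot
print(bot.hand_in())"
```

```text
the job is handed in; nothing more can be done
None
```

The job is finished and handed in, at about 66 s of the 210 s allowed. No verdict was reported.

**What I did, in order**
1. I pushed the air cock shut to its stop (22 N, no further movement).
2. I pinched the swinging hook at plumb and let go. It then hung still to within about 0.005 rad.
3. I slid all three plates into slots 2, 3 and 4, counting from the bottom, and pushed each one against the back stop. I left slot 1 empty, because there the gripper's body would have come down about 5 mm below the cheek tops.
4. I hung the carrier by its bail in the crook and let go of it.
5. I pushed the cock open to its stop (18 N).

**Last checks**
- **Plates:** the three sit one above another with their front ends level, within about 1 mm of the home position.
- **Carrier:** the bail sits in the crook behind the hook's tip. The carrier sways about 1 mm side to side with the air on, and this did not grow over 3 s.
- **Cock:** the lever points at 82.8°, against 83° for fully open.
- **Bystanders:** the beaker, dish, timer and bottle look unmoved in the pictures; I compared them by eye only.
- **Robot:** it is well clear and touching nothing.

**Disagreement:** the wrist camera read about 1 mm sideways from where the jaws were, and the hook about 5 mm further from the robot than my first estimate. I allowed for both.

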